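# Clamp a brass rail to the ratchet's set torque

### The job

Take the long brass rail off its wooden rest and slide it flat, end first, into the slot of the small screw-down clamp until it is fully home against the end stop, pressing gently (the stop must not be rammed), and let go of it. Then turn the clamp's ratchet knob clockwise (seen from above) until the foot is tight on the rail and the knob slips at its set torque; let it slip a little, no more than a sixth of a turn (60 degrees) in all, and leave the rail clamped. Leave everything else on the bench alone.

Things in the scene. Friction and masses are not known exactly. Their poses are not given: they have to be found in the camera images.
- bar: The long brass rail: a plain hollow bar 150 x 22 x 14 mm (x, y, z), about 0.25 kg, the same either end, with four dark dots along its top. Origin at the centre of its underside; x along its length. It starts lying across the wooden rest with both ends overhanging by 45 mm. (The brass block of the same section but only 55 mm long is a bystander.)
- rest: Flat wooden block, 60 x 60 x 16 mm, fixed to the bench, on which the rail lies. Origin at the centre of its underside.
- clamp: Small blue screw-down clamp, fixed to the bench. Origin on the bench, right under the vertical screw axis; z up; x from the slot's open mouth to the column at the back: the rail goes in along +x, centred on y = 0. Base plate x -75 to 90 mm, y +-40, 12 thick. Blue overhead arm 76 to 100 mm above the bench, x -20 to 72, y +-22; column under it from x = 38. Only the collar and knob stand higher.
- slot_mouth (a point): Centre of the slot's mouth, on the front edge of the anvil's flat top (24 mm above the bench, clamp x -75 mm). On the anvil guide rails, 10 mm high and 27 apart inside, run on from clamp x -58 mm, after flared lead-ins 34 mm apart here. A steel end stop, 26 wide, 22 high, reset for each job, stands with its face 89 to 109 mm in from here (its centre stop_c0 3 mm behind): feel for it, under 25 N. Axes as the clamp's.
- knob_grip (a point): On the vertical axis of the ratchet knob, 132 mm above the bench, at the height to grip (fixed, does not turn). Knob: dark knurled cylinder, 40 mm in diameter, 114 to 146 mm above the bench, white line on top; grip at any yaw, regrasp to turn further; it keeps its height. It slips on the screw at 0.45 N m (steady, no notches, either way). Grip it with 30 N or more.
- screw_axis (a point): On the screw axis, 76 mm up, under the overhead arm. The knob turns the screw, which drives a round steel foot, 16 mm across, straight down 4.2 mm per radian. The foot starts 2 to 9 mm above a rail in the slot (rail top 38 mm up). Turning freely takes 0.24 N m; with the foot on the rail this climbs to 0.45 within about 0.3 rad. The torque left in a hand that has stopped shifts by 0.2 N m too (counter-clockwise from above).
- collar (a point): On the axis, top of the screw's light metal collar below the knob: 48 mm in diameter, 100 to 113 mm up, black mark from its side onto its top edge, under the knob's white line at the start (ratchet_c1 and screw_c1 lie under them, 12 mm off the axis). The point itself does not turn. The collar turns with the screw, so while the knob slips the white line runs ahead of the still mark. The screw stays tight when let go.
- screwdriver: Bystander: screwdriver lying on the bench, 160 mm long.
- oring: Bystander: flat black rubber ring, 68 mm across.
- offcut: Bystander: short brass block, 55 x 22 x 14 mm.
- jar: Bystander: white jar with a black lid, 56 mm across, 80 mm tall.
- spanner: Bystander: spanner lying on the bench, 150 mm long.
There are look-alikes about, which are no part of the job. Several things have the shape of the bar; the one meant has the colours described above.

How it is judged:
On the way, in this order (a step that is already met when the one before it is completed fails the run):
1. the rail lies flat in the slot, home against the stop, and is let go (horizontal distance between bar and stop_c0 below 0.0805 m and y of bar in the frame of clamp between -0.004 and 0.004 m and z of bar in the frame of clamp between 0.021 and 0.026 m and angle between the x axis of bar and the x axis of clamp, either way round below 0.09 rad and angle between bar's own z axis and vertical below 0.06 rad and contact force between the fingers and bar below 0.1 N), for 0.2 s.
2. the foot is tight on the rail and the ratchet has slipped (horizontal distance between bar and stop_c0 below 0.0805 m and y of bar in the frame of clamp between -0.004 and 0.004 m and z of bar in the frame of clamp between 0.021 and 0.026 m and angle between the x axis of bar and the x axis of clamp, either way round below 0.09 rad and angle between bar's own z axis and vertical below 0.06 rad and contact force between foot_c0 and bar above 15 N and horizontal distance between ratchet_c1 and screw_c1 above 0.0024 m), for 0.1 s.
At the end, for the whole second after the job is handed in: The rail lies flat in the clamp's slot within 2.5 mm of its end stop, held by the foot with over 15 N, the ratchet has slipped by 0.2 to 1.2 rad, everything is at rest and let go, and nothing else has been moved (all of step 2 and horizontal distance between ratchet_c1 and screw_c1 below 0.0138 m and linear speed of bar below 0.01 m/s); the robot touches nothing.
It fails at once if the rail is rammed against the stop (over 25 N) (contact force between bar and stop_c0 above 25 N).
It fails at once if the ratchet is made to slip by more than a sixth of a turn (horizontal distance between ratchet_c1 and screw_c1 above 0.0138 m).
It fails at once if a bystander is moved by more than 25 mm (distance of any of screwdriver, oring, offcut, jar, spanner from where it was at the start of the episode above 0.025 m).
It also fails if it takes over 72 s, if anything falls off the work surface, if the arm or the gripper's body presses on something with over 40 N, if the wrist force passes 120 N, or if a joint passes its speed limit or range.

### The arm

A 7-joint arm with a two-finger parallel gripper is mounted at the origin on the work surface. World frame = base frame: x ahead of the robot, y to its left, z up, the work surface at z = 0. Lengths are in m, angles in rad, forces in N, time in s.
With the tool pointing down it reaches from about 0.425 to 0.875 m from the base axis. Payload 8.4 kg.
Tool frame: the origin (TCP) lies midway between the tips of the shut fingers; the grasp point (between the pads) lies 19 mm behind it; z points along the fingers, y is the direction in which the jaws open and shut (so a half turn about z gives the same grasp; the last joint's range is limited). The gripper opens to 85 mm and grips with 20 to 120 N. Pads are 22 mm wide; open, the fingers measure 114 mm over their backs; the gripper's body (76 mm by 85 mm) begins 54 mm behind the grasp point. The pads swing forward as they close: fully open they stand 13 mm farther back than shut.
Start: joints at [-1.258, 0.333, 0.04, 1.465, -0.013, 1.343, -0.059], TCP at [0.26, 0.596, 0.231] pointing down, gripper open.
Joint ranges: [-2.58, 2.58], [-0.38, 2.09], [-1.3, 1.39], [0.25, 2.4], [-1.5, 4.64], [0.08, 2.09], [-2.65, 2.65]. Speed limits (rad/s): [2.22, 2.22, 2.79, 2.79, 3.14, 3.14, 3.14].

### API

Orientations are given as [roll, pitch, yaw] about the fixed x, y, z axes, in that order (R = Rz(yaw) Ry(pitch) Rx(roll)).
In Python, from rig import sense, get_image, calibration, close_job, cut_out, pinpoint gives the robot as it stands.
- The arm moves only by the tool drive_tool, never from a script. Its argument "plan" is a list of rows, each a list of 6 numbers: the shift along the tool's x, y, z as a fraction of full scale, then the turn, a rotation vector about the tool's x, y, z as a fraction of full scale. A call has 1 to 12 rows; each row is the pose to reach, as a shift and turn from the pose measured when the call began, along the tool's axes at that moment, turning the shorter way round; what a row does not reach only later rows make up. Full scale, the value 1, is 0.2 m for a shift and pi rad for a turn. A row lasts 1/12 s, in which the tool goes at most 41.7 mm and 7.16 degrees, less where a joint would pass 70% of its speed; a pose out of reach is approached as far as the arm can. A call with a number of a shift or a turn outside -1 to 1 is refused whole. A call with a gripper value outside its range is refused whole. "claw" is the opening, from -1 (shut) to 1 (fully open), so that 0 is half open, set as the call begins (left out, the last holds). The fingers move at their own pace and stop on an object; the grip force is fixed at half the most. Time passes only in rows, so rows that repeat a pose let the fingers close. It gives the time, the measured TCP pose, the force and the opening at its end, in the units of the state.
- sense(): the state, without advancing time (a new reading comes with each control period).
- get_image(name): name is "side" or "top" or "wrist"; returns (picture, depth): 400x640x3 uint8, blue, green, red; 400x640 float32, m along the optical axis (not along the pixel's ray), 0 where there is no reading.
- calibration(name): a dict with "intrinsics" (3x3 intrinsics, pixels), "rvec" (rotation vector, rad) and "tvec" (3), from world to camera coordinates, as OpenCV has them; the wrist camera has in their place "T_tool_cam" (4x4, takes a point from camera to tool coordinates, whose origin is the TCP and whose axes are the flange's). Camera axes: x right, y down, z forward; pixel columns grow to the right and rows downward; lengths in m; the calibration is good to about 2 mm. A picture is of the moment at which its call begins: read the wrist's pose just before it. calibration takes no time and is no camera call.
- close_job(): hands the job in, once; it reports no verdict.
Trained networks look in the newest picture that a camera, given by its name, has taken for a name from the list of things; names that differ only in an ending like _2 or _b are one class to them, and where a whole thing is asked for, a point or a joint stands for the part that bears it (a point fixed in the world has none). Each returns a list of dicts, best first, with "confidence" (0 to 1); they miss things now and then, are a little off and sometimes report something else, mostly with a low value. They report only what shows in the picture. A call takes as long as a camera call. They do not tell look-alikes from the thing itself.
- cut_out(camera, name): "pixels" (400x640 bool, what is visible of it) and "bbox" ([centre column, centre row, width, height] in pixels, round what is visible of it).
- pinpoint(camera, name): "location" ([column, row] in pixels: a listed point, or the origin of a listed thing).
The state is a dict: "clock": time; "joint_positions": joint angles; "qvel": joint speeds; "effort": joint torques, N m; "tool_pos": TCP position; "ee_rot": TCP orientation; "force": force on the tool from outside, world axes, zero at the start; "moment": the same for the moment, N m; "gripper_width": opening from 0.0 (shut) to 1.0 (fully open).
Only numpy, scipy, OpenCV 4.12 (cv2) and the standard library are available. Lean on these libraries where they do the work, as an engineer would, in place of code of your own. Each camera call takes 0.05 s, during which the arm holds its last target.

## Working session

There is one attempt and no reset: what is moved stays moved. The work goes in short steps, Python scripts to look and compute and a tool call to move; the robot and the scene stay as the last step left them, time stands still between calls to the robot, and variables do not carry over. Pictures are saved under pics/ and viewed, and the job is handed in when it is done.

Besides the shell and the picture viewer there is one more tool, called after ">>>" in YAML: its name, and indented under it one key for each argument. drive_tool: Moves the arm, as the interface text tells. Its arguments: {"type":"object","properties":{"plan":{"type":"array"},"claw":{"type":"number"}},"required":["plan"]}

```bash
ls; mkdir -p pics
python3 - <<'E'
from rig import *
import cv2
s=sense(); print(s)
for n in ("side","top","wrist"):
    im,d=get_image(n); cv2.imwrite(f"pics/{n}0.png",im)
    import numpy as np
    np.save(f"pics/{n}0d.npy",d)
    print(n,calibration(n))
E
```

```text
pics
{'clock': 0.0, 'joint_positions': array([-1.25824057,  0.33393095,  0.039915  ,  1.46628276, -0.01336042,
        1.34328344, -0.05849156]), 'qvel': array([-0.00184234,  0.0014463 , -0.00030044, -0.00050182, -0.0013711 ,
        0.00069449, -0.00054143]), 'effort': array([-2.45879146e-04, -6.58585596e+01,  1.36533570e+00, -4.05559409e+01,
        1.67913339e-02,  1.28788728e-02,  1.47277399e-05]), 'tool_pos': array([0.26002295, 0.59522874, 0.23040326]), 'ee_rot': array([-3.13996156e+00,  1.63890067e-04,  2.72979812e+00]), 'force': array([-0.20409935, -0.52657472, -0.06830028]), 'moment': array([-0.0032788 ,  0.07709338,  0.01215993]), 'gripper_width': 0.9952893077634611}
side {'intrinsics': array([[434.61647654,   0.        , 317.08315817],
       [  0.        , 434.61647654, 195.95412884],
       [  0.        ,   0.        ,   1.        ]]), 'rvec': array([ 2.20944002, -0.15764801,  0.09839867]), 'tvec': array([-0.5652935 ,  0.12194277,  1.10177359])}
top {'intrinsics': array([[370.59937889,   0.        , 316.12807364],
       [  0.        , 370.59937889, 199.10716022],
       [  0.        ,   0.        ,   1.        ]]), 'rvec': array([ 2.219904  , -2.17016134,  0.07691224]), 'tvec': array([-0.01441724,  0.54944399,  0.94671595])}
wrist {'intrinsics': array([[292.98267513,   0.        , 317.71434181],
       [  0.        , 292.98267513, 200.46743083],
       [  0.        ,   0.        ,   1.        ]]), 'T_tool_cam': array([[ 1.23619581e-03, -9.56183369e-01, -2.92765840e-01,
         7.54628408e-02],
       [ 9.99998963e-01,  9.65693872e-04,  1.06847885e-03,
        -2.55490233e-04],
       [-7.38939524e-04, -2.92766858e-01,  9.56183571e-01,
        -1.42669892e-01],
       [ 0.00000000e+00,  0.00000000e+00,  0.00000000e+00,
         1.00000000e+00]])}
```

View pics/top0.png

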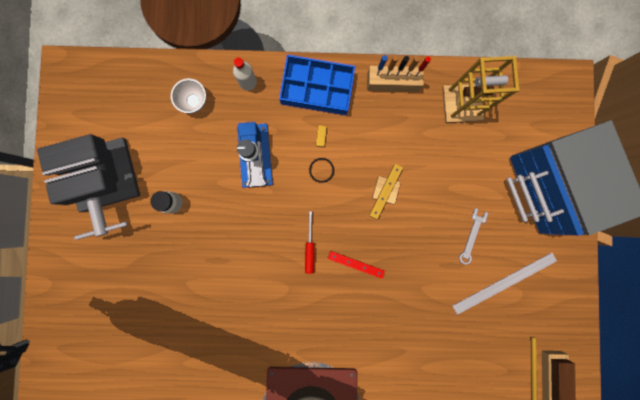

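View pics/side0.png

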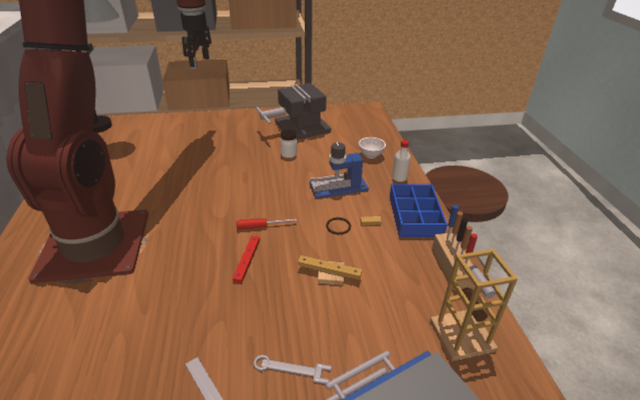

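View pics/wrist0.png

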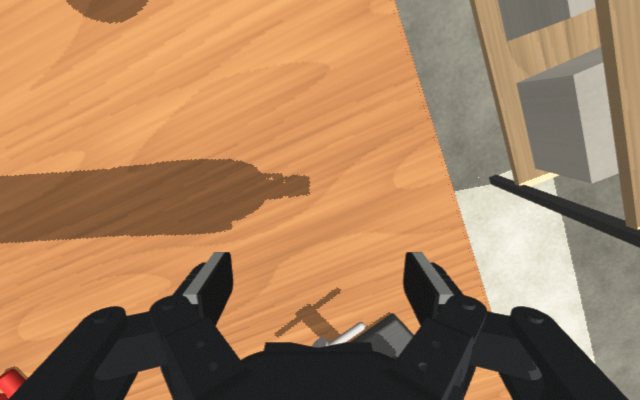

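```bash
cat > h.py <<'E'
from rig import *
import numpy as np, cv2
from scipy.spatial.transform import Rotation as R
def cam(n):
    c=calibration(n); K=c["intrinsics"]
    if n=="wrist":
        s=sense(); T=np.eye(4); T[:3,:3]=R.from_euler("xyz",s["ee_rot"]).as_matrix(); T[:3,3]=s["tool_pos"]
        return K,T@c["T_tool_cam"]
    T=np.eye(4); T[:3,:3]=cv2.Rodrigues(c["rvec"])[0]; T[:3,3]=c["tvec"]
    return K,np.linalg.inv(T)
def ray(C,uv):
    K,T=C; d=np.linalg.inv(K)@[uv[0],uv[1],1]; return T[:3,3],T[:3,:3]@d
def atz(C,uv,z):
    o,d=ray(C,uv); return o+d*(z-o[2])/d[2]
def proj(C,p):
    K,T=C; p=np.linalg.inv(T)@np.r_[p,1]; q=K@p[:3]; return q[:2]/q[2]
def cloud(C,d):
    K,T=C; v,u=np.mgrid[:400,:640]; P=np.stack([(u-K[0,2])/K[0,0]*d,(v-K[1,2])/K[1,1]*d,d,np.ones_like(d)],-1)
    return (P@T.T)[...,:3]
E
python3 - <<'E'
from h import *
Z=dict(slot_mouth=.024,knob_grip=.132,screw_axis=.076,collar=.113,bar=.016,rest=0,clamp=0,jar=0,offcut=0,oring=0,screwdriver=0.01,spanner=0)
for n in ("top","side"):
    C=cam(n); get_image(n)
    for k,z in Z.items():
        for r in pinpoint(n,k)[:2]:
            print(n,k,round(r["confidence"],2),np.round(r["location"],1),np.round(atz(C,r["location"],z),4))
E
```

```text
top slot_mouth 0.96 [254.  184.2] [0.5841 0.1593 0.024 ]
top slot_mouth 0.32 [383.6 192.4] [ 0.5706 -0.1761  0.024 ]
top knob_grip 0.65 [246.5 148.3] [0.6561 0.162  0.132 ]
top screw_axis 0.92 [248.9 151.5] [0.6592 0.1661 0.076 ]
top screw_axis 0.68 [254.8 160. ] [0.6386 0.151  0.076 ]
top collar 0.85 [247.2 152. ] [0.6511 0.1635 0.113 ]
top bar 0.76 [354.9 263.6] [ 0.3855 -0.1056  0.016 ]
top bar 0.59 [384.7 191.6] [ 0.5734 -0.1804  0.016 ]
top rest 0.78 [386.  187.1] [ 0.5868 -0.1869  0.    ]
top clamp 0.7 [256.7 157.5] [0.6578 0.1583 0.    ]
top jar 0.88 [173.2 204.1] [0.5288 0.3738 0.    ]
top offcut 0.47 [323.1 137.3] [ 0.7165 -0.017   0.    ]
top oring 0.66 [321.4 170.4] [ 0.6274 -0.0144  0.    ]
top screwdriver 0.79 [310.5 243.9] [0.4331 0.01   0.01  ]
top screwdriver 0.32 [322.3 169.4] [ 0.6287 -0.0165  0.01  ]
top spanner 0.71 [471.1 235.1] [ 0.4649 -0.4133  0.    ]
side slot_mouth 0.18 [329.4 269.9] [ 0.5715 -0.1912  0.024 ]
side knob_grip 0.98 [339.7 153.5] [0.6553 0.1415 0.132 ]
side screw_axis 0.56 [338.  165.5] [0.6576 0.1663 0.076 ]
side collar 0.86 [339.7 155.7] [0.6598 0.1603 0.113 ]
side bar 0.93 [248.6 259.4] [ 0.3865 -0.1236  0.016 ]
side bar 0.87 [330.8 270.7] [ 0.5759 -0.1867  0.016 ]
side rest 0.56 [331.7 273.8] [ 0.5794 -0.182   0.    ]
side rest 0.51 [288.6 152.1] [0.5321 0.3856 0.    ]
side jar 0.6 [289.8 150.6] [0.5371 0.3949 0.    ]
side offcut 0.55 [366.7 222.1] [ 0.7075 -0.0078  0.    ]
side oring 0.53 [336.6 226.4] [ 0.6227 -0.0145  0.    ]
side screwdriver 0.77 [267.9 225.3] [0.4399 0.0028 0.01  ]
side spanner 0.76 [290.9 370.5] [ 0.4583 -0.4166 -0.    ]
side spanner 0.18 [340.9 155.6] [0.7041 0.341  0.    ]
```

Run:
```python
import cv2
a=cv2.imread("pics/top0.png"); 
cv2.imwrite("pics/topc1.png",cv2.resize(a[110:230,220:420],None,fx=4,fy=4,interpolation=cv2.INTER_CUBIC))
a=cv2.imread("pics/side0.png"); 
cv2.imwrite("pics/sidec1.png",cv2.resize(a[130:290,270:410],None,fx=3.7,fy=3.7,interpolation=cv2.INTER_CUBIC))
```

```text
(no output)
```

View pics/topc1.png

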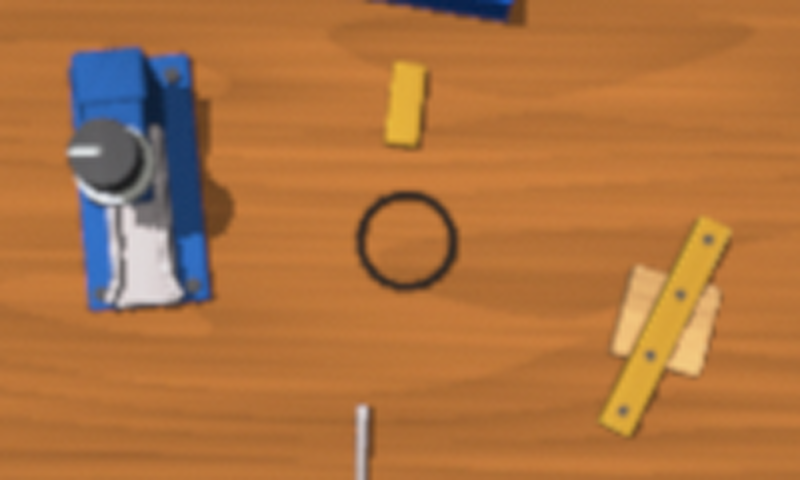

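View pics/sidec1.png

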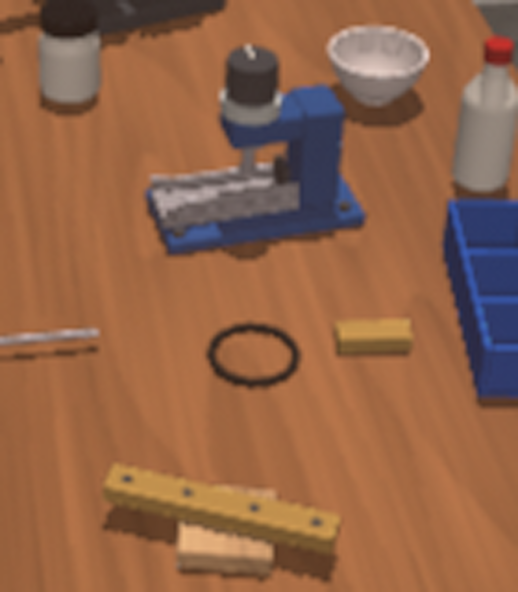

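The brass rail on wood at top (385,191) is the target. The things it could be mistaken for are the red bar (356,264), the short offcut (322,136), the grey strip (505,284) and the yellow strip (533,370). The crop shows the four dots and the wooden rest, so the choice is right. Next I'll get a wrist view of the clamp on the way there.

```bash
cat >> h.py <<'E'
def go(p,yaw,roll=np.pi,pitch=0,s=None):
    s=s or sense(); R0=R.from_euler("xyz",s["ee_rot"]); R1=R.from_euler("xyz",[roll,pitch,yaw])
    dp=R0.inv().apply(np.array(p)-s["tool_pos"]); rv=(R0.inv()*R1).as_rotvec()
    a=np.r_[dp/0.2,rv/np.pi]
    print("at",np.round(s["tool_pos"],4),np.round(s["ee_rot"],3),"t",round(s["clock"],2),"rows:",np.round(a,4), "mag mm",round(1000*np.linalg.norm(dp),1),"rot deg",round(np.degrees(np.linalg.norm(rv)),1))
    return a
E
python3 - <<'E'
from h import *
go([0.6,0.16,0.26],np.pi+0.05)
E
```

```text
at [0.2602 0.5956 0.2313] [-3.142 -0.     2.73 ] t 1.45 rows: [-2.429  -1.3159 -0.1436 -0.     -0.     -0.147 ] mag mm 553.3 rot deg 26.5
```

>>> drive_tool:
  plan:
    - [-0.2,-0.1,0,0,0,0]
    - [-0.4,-0.2,0,0,0,0]
    - [-0.6,-0.3,0,0,0,0]
    - [-0.8,-0.42,-0.05,0,0,0]
    - [-1,-0.54,-0.1,0,0,0]
    - [-1,-0.54,-0.1,0,0,0]

```text
clock: 1.95
tool_pos: [0.4042, 0.4118, 0.2526]
ee_rot: [3.141, 0.002, 2.724]
force: [-0.1, -0.6, 1.2]
gripper_width: 1.001
```

>>> drive_tool:
  plan:
    - [-0.2,-0.1,0,0,0,-0.02]
    - [-0.4,-0.2,0,0,0,-0.05]
    - [-0.6,-0.3,0,0,0,-0.08]
    - [-0.8,-0.42,0,0,0,-0.11]
    - [-1,-0.54,0,0,0,-0.147]
    - [-1,-0.54,0,0,0,-0.147]

```text
clock: 2.45
tool_pos: [0.5453, 0.2278, 0.2533]
ee_rot: [-3.14, 0.003, -3.094]
force: [0.8, -0.5, -0.9]
gripper_width: 1.001
```

Run:
```python
from h import *
go([0.6,0.16,0.26],np.pi+0.05)
print(sense()["joint_positions"])
```

```text
at [0.5453 0.2278 0.2533] [-3.140e+00  3.000e-03 -3.094e+00] t 2.45 rows: [-0.2569 -0.3517 -0.0322 -0.0004  0.001  -0.0006] mag mm 87.3 rot deg 0.2
[-0.71024233  0.20056108  0.27842216  1.59706714 -0.05375828  1.34932547
  1.19342609]
```

>>> drive_tool:
  plan:
    - [-0.13,-0.17,-0.03,0,0,0]
    - [-0.257,-0.352,-0.05,0,0,0]
    - [-0.257,-0.352,-0.05,0,0,0]
    - [-0.257,-0.352,-0.05,0,0,0]

```text
clock: 2.78
tool_pos: [0.6022, 0.1551, 0.2639]
ee_rot: [-3.139, 0.005, -3.1]
force: [0.4, 0.6, 0.5]
gripper_width: 1.001
```

Run:
```python
from h import *
C=cam("wrist"); im,d=get_image("wrist"); cv2.imwrite("pics/w1.png",im); np.savez("pics/w1.npz",K=C[0],T=C[1],d=d)
print(sense()["tool_pos"],sense()["ee_rot"])
Z=dict(slot_mouth=.024,knob_grip=.132,screw_axis=.076,collar=.113,clamp=0)
for k,z in Z.items():
    for r in pinpoint("wrist",k)[:2]:
        print(k,round(r["confidence"],2),np.round(r["location"],1),np.round(atz(C,r["location"],z),4))
```

```text
[0.60088276 0.15791959 0.2635701 ] [-3.13981292  0.00341339 -3.0972902 ]
slot_mouth 0.85 [319.4 152.8] [0.5801 0.1561 0.024 ]
slot_mouth 0.72 [321.2 202.6] [0.6479 0.1616 0.024 ]
knob_grip 0.7 [325. 236.] [0.649  0.1645 0.132 ]
screw_axis 0.89 [325.8 219.8] [0.6529 0.1669 0.076 ]
collar 0.78 [322.3 231.7] [0.6526 0.1622 0.113 ]
clamp 0.75 [323.2 201.2] [0.6533 0.165  0.    ]
```

View pics/w1.png

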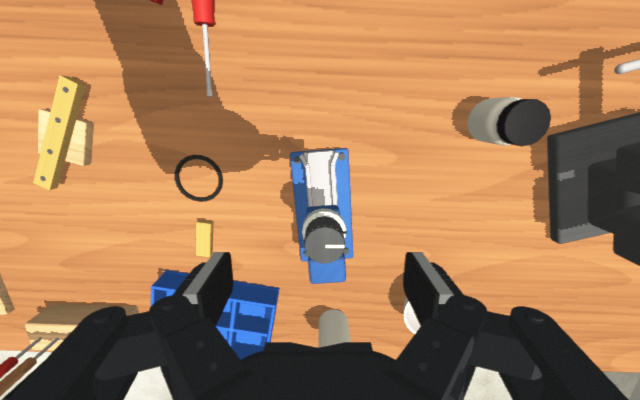

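Run:
```python
from h import *
D=np.load("pics/w1.npz"); P=cloud((D["K"],D["T"]),D["d"]); im=cv2.imread("pics/w1.png")
reg=(abs(P[...,0]-.65)<.12)&(abs(P[...,1]-.16)<.08)&(D["d"]>0)
z=P[...,2][reg]; print(np.histogram(z,np.arange(-.01,.16,.004)))
hsv=cv2.cvtColor(im,cv2.COLOR_BGR2HSV)
blue=(hsv[...,0]>95)&(hsv[...,0]<125)&(hsv[...,1]>120)
m=reg&blue&(P[...,2]<.02)
pts=P[m]; print(len(pts),pts[:,2].mean())
print(cv2.minAreaRect(pts[:,:2].astype(np.float32)*1000))
# knob top
m=reg&(P[...,2]>.13)
pts=P[m]; print("knob",len(pts),pts.mean(0),cv2.minEnclosingCircle(pts[:,:2].astype(np.float32)*1000))
m=reg&blue&(P[...,2]>.085)&(P[...,2]<.11)
pts=P[m];print("arm",pts[:,2].mean(), cv2.minAreaRect(pts[:,:2].astype(np.float32)*1000))
big=cv2.resize(im[130:300,270:380],None,fx=5,fy=3.5*1,interpolation=cv2.INTER_CUBIC); cv2.imwrite("pics/w1c.png",cv2.resize(im[130:290,270:380],None,fx=3.7,fy=3.7,interpolation=cv2.INTER_CUBIC))
```

```text
(array([    0,    59, 10866,   103,    97,  2107,   154,    18,  1206,
          37,   231,   188,     1,     0,     0,     0,     0,     0,
           0,     0,     0,     0,    19,    35,    34,    36,    44,
         447,   419,    47,   296,    32,    43,    50,    54,    52,
          59,    57,   586,   625,     0,     0]), array([-0.01 , -0.006, -0.002,  0.002,  0.006,  0.01 ,  0.014,  0.018,
        0.022,  0.026,  0.03 ,  0.034,  0.038,  0.042,  0.046,  0.05 ,
        0.054,  0.058,  0.062,  0.066,  0.07 ,  0.074,  0.078,  0.082,
        0.086,  0.09 ,  0.094,  0.098,  0.102,  0.106,  0.11 ,  0.114,
        0.118,  0.122,  0.126,  0.13 ,  0.134,  0.138,  0.142,  0.146,
        0.15 ,  0.154,  0.158]))
1872 0.012033314216193981
((659.4384765625, 164.70571899414062), (162.4758758544922, 77.58548736572266), 7.025506019592285)
knob 45744 [0.59317548 0.15528245 0.33183999] ((597.8228759765625, 155.52578735351562), 75.24758911132812)
arm 0.10079931518631795 ((677.3244018554688, 166.99697875976562), (89.92986297607422, 42.908973693847656), 6.687486171722412)
```

View pics/w1c.png

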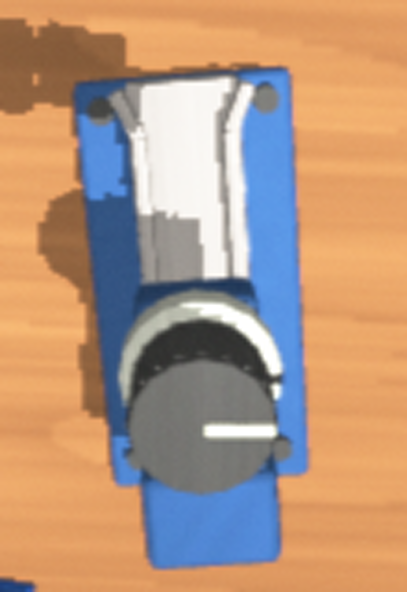

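Run:
```python
from h import *
D=np.load("pics/w1.npz"); P=cloud((D["K"],D["T"]),D["d"])
reg=(abs(P[...,0]-.65)<.05)&(abs(P[...,1]-.16)<.05)&(D["d"]>0)
p=P[reg&(P[...,2]>.141)&(P[...,2]<.152)];print("knob",p[:,2].mean(),cv2.minEnclosingCircle(p[:,:2].astype(np.float32)*1000))
reg=(abs(P[...,0]-.58)<.12)&(abs(P[...,1]+.18)<.12)&(D["d"]>0)
p=P[reg&(P[...,2]>.026)&(P[...,2]<.036)];print("bar",len(p),p[:,2].mean(),cv2.minAreaRect(p[:,:2].astype(np.float32)*1000))
go([0.53,-0.16,0.2],np.pi-0.46)
```

```text
knob 0.14588211505913823 ((652.4117431640625, 163.4789276123047), 20.278261184692383)
bar 2330 0.029572542328691755 ((572.1340942382812, -180.03005981445312), (24.728511810302734, 150.60733032226562), 64.7137680053711)
at [0.5993 0.1615 0.2635] [-3.141e+00  3.000e-03 -3.091e+00] t 3.08 rows: [ 4.2790e-01 -1.5876e+00  3.1740e-01 -0.0000e+00  9.0000e-04  1.6250e-01] mag mm 334.9 rot deg 29.2
```

>>> drive_tool:
  plan:
    - [0.06,-0.2,0.05,0,0,0]
    - [0.12,-0.4,0.1,0,0,0]
    - [0.18,-0.6,0.1,0,0,0]
    - [0.24,-0.8,0.1,0,0,0.03]
    - [0.3,-1,0.1,0,0,0.05]
    - [0.3,-1,0.1,0,0,0.05]

```text
clock: 3.58
tool_pos: [0.5474, -0.0499, 0.2442]
ee_rot: [-3.139, 0.004, 3.022]
force: [0.8, -1.9, -0.2]
gripper_width: 0.997
```

Run:
```python
from h import *
go([0.524,-0.157,0.16],np.pi-0.441)
```

```text
at [ 0.5474 -0.0499  0.2442] [-3.139  0.004  3.022] t 3.58 rows: [ 0.0536 -0.5447  0.4223 -0.0006  0.0013  0.1022] mag mm 138.2 rot deg 18.4
```

>>> drive_tool:
  plan:
    - [0.02,-0.18,0.14,0,0,0.034]
    - [0.04,-0.36,0.28,0,0,0.068]
    - [0.0536,-0.545,0.422,0,0.001,0.102]
    - [0.0536,-0.545,0.422,0,0.001,0.102]
    - [0.0536,-0.545,0.422,0,0.001,0.102]

```text
clock: 4.0
tool_pos: [0.5211, -0.1602, 0.1574]
ee_rot: [-3.137, -0.002, 2.697]
force: [-0.5, 0.3, 1.3]
gripper_width: 1.001
```

Run:
```python
from h import *
C=cam("wrist"); im,d=get_image("wrist"); cv2.imwrite("pics/w2.png",im); P=cloud(C,d)
reg=(abs(P[...,0]-.58)<.12)&(abs(P[...,1]+.18)<.12)&(d>0)
p=P[reg&(P[...,2]>.026)&(P[...,2]<.036)];print("bar",len(p),p[:,2].mean(),cv2.minAreaRect(p[:,:2].astype(np.float32)*1000))
print(pinpoint("wrist","bar"))
go([0.524,-0.157,0.006],np.pi-0.441); print(sense()["force"],sense()["moment"])
```

```text
bar 2953 0.030010503864558894 ((571.1365966796875, -180.0277862548828), (21.997127532958984, 149.18533325195312), 64.54399871826172)
[{'location': [303.1, 23.9], 'confidence': 0.91}, {'location': [319.3, 237.0], 'confidence': 0.78}, {'location': [84.6, 232.4], 'confidence': 0.31}]
at [ 0.524  -0.1564  0.1599] [-3.140e+00  1.000e-03  2.702e+00] t 4.1 rows: [-9.000e-04 -1.400e-03  7.695e-01 -5.000e-04  2.000e-04  4.000e-04] mag mm 153.9 rot deg 0.1
[0.40707739 0.53172962 0.1241355 ] [ 0.02824766 -0.00453342  0.04089555]
```

View pics/w2.png

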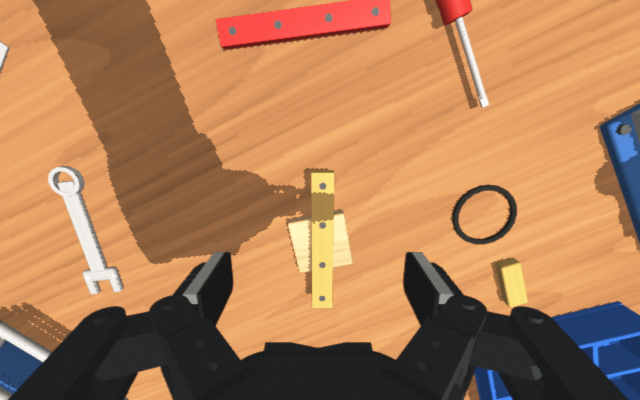

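>>> drive_tool:
  plan:
    - [0,-0.005,0.15,0,0,0.002]
    - [0,-0.005,0.3,0,0,0.002]
    - [0,-0.005,0.45,0,0,0.002]
    - [0,-0.005,0.6,0,0,0.002]
    - [0,-0.005,0.7,0,0,0.002]
    - [0,-0.005,0.75,0,0,0.002]
    - [0,-0.005,0.774,0,0,0.002]
    - [0,-0.005,0.774,0,0,0.002]

```text
clock: 4.77
tool_pos: [0.5241, -0.1564, 0.0052]
ee_rot: [-3.14, 0.0, 2.698]
force: [0.8, -0.0, 1.0]
gripper_width: 0.999
```

>>> drive_tool:
  claw: -1
  plan:
    - [0,0,0,0,0,0]
    - [0,0,0,0,0,0]
    - [0,0,0,0,0,0]
    - [0,0,0,0,0,0]
    - [0,0,0,0,0,0]
    - [0,0,0,0,0,0]
    - [0,0,0,0,0,0]
    - [0,0,0,0,0,0]
    - [0,0,0,0,0,0]

```text
clock: 5.52
tool_pos: [0.5245, -0.1566, 0.0058]
ee_rot: [-3.141, 0.001, 2.697]
force: [-1.5, 0.3, 5.7]
gripper_width: 0.245
```

Run:
```python
from h import *
s=sense();print({k:np.round(v,4) for k,v in s.items()})
```

```text
{'clock': np.float64(5.5167), 'joint_positions': array([-0.2249,  0.3935,  0.5113,  1.9614, -0.2517,  0.8477,  1.548 ]), 'qvel': array([-0.0006,  0.0001,  0.0022,  0.0008,  0.0008,  0.0007,  0.0003]), 'effort': array([ 4.84000e-02, -5.09612e+01,  7.64570e+00, -2.92142e+01,
       -2.33000e-02, -5.33100e-01, -4.00000e-03]), 'tool_pos': array([ 0.5245, -0.1566,  0.0058]), 'ee_rot': array([-3.1409e+00,  1.1000e-03,  2.6973e+00]), 'force': array([-1.518 ,  0.2543,  5.6701]), 'moment': array([ 0.1226,  0.2904, -0.0369]), 'gripper_width': np.float64(0.2453)}
```

>>> drive_tool:
  plan:
    - [0,0,-0.04,0,0,0]
    - [0,0,-0.1,0,0,0]
    - [0,0,-0.2,0,0,0]
    - [0,0,-0.3,0,0,0]
    - [0,0,-0.35,0,0,0]
    - [0,0,-0.35,0,0,0]
    - [0,0,-0.35,0,0,0]

```text
clock: 6.1
tool_pos: [0.5246, -0.1563, 0.0761]
ee_rot: [-3.142, 0.002, 2.698]
force: [-0.0, -0.5, -3.3]
gripper_width: 0.245
```

Run:
```python
from h import *
C=cam("wrist"); im,d=get_image("wrist"); cv2.imwrite("pics/w3.png",im); P=cloud(C,d)
s=sense();print({k:np.round(s[k],4) for k in("tool_pos","ee_rot","force","moment","gripper_width")})
hsv=cv2.cvtColor(im,cv2.COLOR_BGR2HSV)
from scipy import linalg
m=(hsv[...,0]>18)&(hsv[...,0]<32)&(hsv[...,1]>100)&(d>0)&(P[...,2]>.05)&(P[...,2]<.15)
p=P[m]; print(len(p)); c=p.mean(0); u,sv,vt=np.linalg.svd(p-c,full_matrices=False); print(c,vt[0],vt[2],np.percentile(p[:,2],[5,50,95]),sv)
```

```text
{'tool_pos': array([ 0.524 , -0.1562,  0.0753]), 'ee_rot': array([-3.1409e+00,  3.0000e-04,  2.6976e+00]), 'force': array([-0.7619,  0.3139, -3.2613]), 'moment': array([0.0899, 0.1795, 0.0209]), 'gripper_width': np.float64(0.2432)}
5105
[ 0.52684672 -0.15753557  0.09968432] [ 0.90012446 -0.43429453  0.03412063] [-0.03582196  0.00426944  0.99934907] [0.09497573 0.10001375 0.10101611] [1.26588914 0.45056764 0.2301194 ]
```

View pics/w3.png

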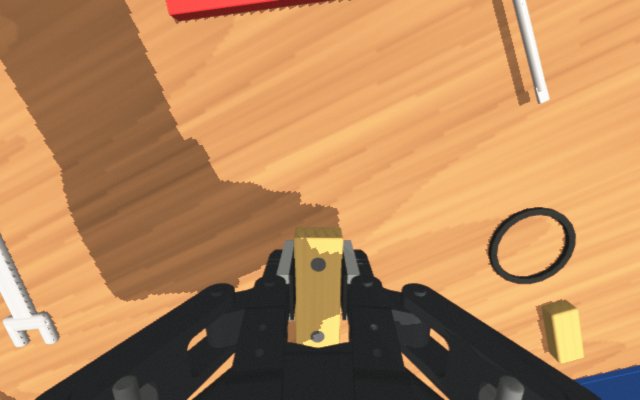

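Run:
```python
from h import *
C=cam("wrist"); im,d=get_image("wrist"); P=cloud(C,d)
hsv=cv2.cvtColor(im,cv2.COLOR_BGR2HSV)
m=(hsv[...,0]>18)&(hsv[...,0]<32)&(hsv[...,1]>100)&(d>0)&(P[...,2]>.097)&(P[...,2]<.15)
p=P[m]; c=p.mean(0); u,sv,vt=np.linalg.svd(p-c,full_matrices=False); print(len(p),c,vt[0],vt[2],np.percentile(p[:,2],[5,50,95]),sv)
ax=np.array([np.cos(-.444),np.sin(-.444)]); t=(p[:,:2]-sense()["tool_pos"][:2])@ax; print(t.min(),t.max()); print(np.polyfit(t,p[:,2],1))
w=(p[:,:2]-sense()["tool_pos"][:2])@[-ax[1],ax[0]]
for a in np.arange(-.02,.04,.01):
    q=w[(t>a)&(t<a+.005)]; 
    if len(q): print(a,q.min(),q.max())
yaw=.12; o=np.array([.652,.1637]); ex=np.array([np.cos(yaw),np.sin(yaw)])
for cx in(-230,-210): print(cx,o+ex*cx/1000)
go([.44,.138,.0753],np.pi+.12)
```

```text
4746 [ 0.52803619 -0.15822846  0.0995115 ] [ 0.89981924 -0.43574497 -0.02125221] [ 0.02079056 -0.00582797  0.99976687] [0.09822415 0.09919666 0.10019175] [1.16595996 0.4359573  0.27111819]
-0.022075557407960314 0.038488861921225276
[-0.02010978  0.09960899]
-0.02 -0.010710302971659024 0.010928593590409883
-0.01 -0.010524419801790977 0.010438911370510503
0.0 -0.010631207474479537 0.01041052204589096
0.009999999999999998 -0.010836478065039203 0.010785682593894931
0.02 -0.01098348028387331 0.010457447537596667
0.030000000000000002 -0.010781900907411351 0.010225866928486215
-230 [0.42365401 0.13616619]
-210 [0.44351019 0.13856044]
at [ 0.5237 -0.1561  0.0749] [-3.14  -0.     2.698] t 6.2 rows: [ 1.0095e+00  1.1483e+00 -3.0000e-03 -3.0000e-04 -3.0000e-04 -1.7950e-01] mag mm 305.8 rot deg 32.3
```

>>> drive_tool:
  plan:
    - [0.06,0.07,-0.05,0,0,0]
    - [0.14,0.16,-0.1,0,0,0]
    - [0.24,0.28,-0.12,0,0,-0.01]
    - [0.35,0.4,-0.12,0,0,-0.03]
    - [0.45,0.51,-0.12,0,0,-0.05]
    - [0.53,0.6,-0.12,0,0,-0.065]
    - [0.6,0.68,-0.12,0,0,-0.08]
    - [0.6,0.68,-0.12,0,0,-0.08]

```text
clock: 6.87
tool_pos: [0.4718, 0.0227, 0.0975]
ee_rot: [-3.141, -0.004, 2.957]
force: [0.7, 0.1, -2.6]
gripper_width: 0.245
```

Run:
```python
from h import *
go([.4405,.1381,.06],np.pi+.12,pitch=.02)
```

```text
at [0.4718 0.0227 0.0975] [-3.141 -0.004  2.957] t 6.87 rows: [ 0.2592  0.5387  0.1883 -0.0009 -0.0075 -0.0969] mag mm 125.4 rot deg 17.5
```

>>> drive_tool:
  plan:
    - [0.04,0.08,0,0,-0.001,-0.01]
    - [0.09,0.18,0.02,0,-0.003,-0.03]
    - [0.14,0.29,0.06,0,-0.005,-0.05]
    - [0.19,0.39,0.1,0,-0.0075,-0.075]
    - [0.23,0.48,0.15,0,-0.0075,-0.09]
    - [0.259,0.539,0.188,-0.001,-0.0075,-0.097]
    - [0.259,0.539,0.188,-0.001,-0.0075,-0.097]
    - [0.259,0.539,0.188,-0.001,-0.0075,-0.097]

```text
clock: 7.53
tool_pos: [0.4401, 0.1378, 0.0592]
ee_rot: [-3.141, 0.018, -3.022]
force: [1.0, -0.8, -2.5]
gripper_width: 0.238
```

Run:
```python
from h import *
C=cam("wrist"); im,d=get_image("wrist"); cv2.imwrite("pics/w4.png",im); P=cloud(C,d); np.savez("pics/w4.npz",K=C[0],T=C[1],d=d)
s=sense(); print(s["tool_pos"],s["ee_rot"],s["force"],s["moment"])
hsv=cv2.cvtColor(im,cv2.COLOR_BGR2HSV); zt=s["tool_pos"][2]+.0247
m=(hsv[...,0]>18)&(hsv[...,0]<32)&(hsv[...,1]>100)&(d>0)&(abs(P[...,2]-zt)<.003)
p=P[m]; yaw=s["ee_rot"][2]-np.pi;ax=np.array([np.cos(yaw),np.sin(yaw)]); t=(p[:,:2]-s["tool_pos"][:2])@ax; print(t.min(),t.max(),np.polyfit(t,p[:,2],1))
# clamp fit from here
reg=(abs(P[...,0]-.65)<.12)&(abs(P[...,1]-.16)<.08)&(d>0)
g=reg&(abs(P[...,2]-.034)<.0025)&(hsv[...,1]<80)
q=P[g]; o=np.array([.652,.1637]);ex=np.array([np.cos(.12),np.sin(.12)]);ey=np.array([-ex[1],ex[0]])
cx=(q[:,:2]-o)@ex; cy=(q[:,:2]-o)@ey
for a in np.arange(-.08,.0,.01):
    k=(cx>a)&(cx<a+.01); L=cy[k&(cy>0)];Rr=cy[k&(cy<0)]
    if len(L)>2 and len(Rr)>2: print(round(a,3),len(L),len(Rr),"inner",np.percentile(L,5),np.percentile(Rr,95),"mean",L.mean(),Rr.mean())
go([.4405,.1381,.0145],np.pi+.12,pitch=.02)
```

```text
[0.44071812 0.13723414 0.0596542 ] [-3.14094218  0.01921191 -3.02318658] [-0.17648477  0.42996429 -2.46824557] [-0.01541582  0.24895719 -0.00111634]
-0.023495384417560248 0.037069508377130245 [0.01311304 0.08325084]
at [0.4407 0.1372 0.0597] [-3.141  0.019 -3.023] t 7.58 rows: [ 4.900e-03  4.600e-03  2.257e-01 -2.000e-04 -3.000e-04 -5.000e-04] mag mm 45.2 rot deg 0.1
```

View pics/w4.png

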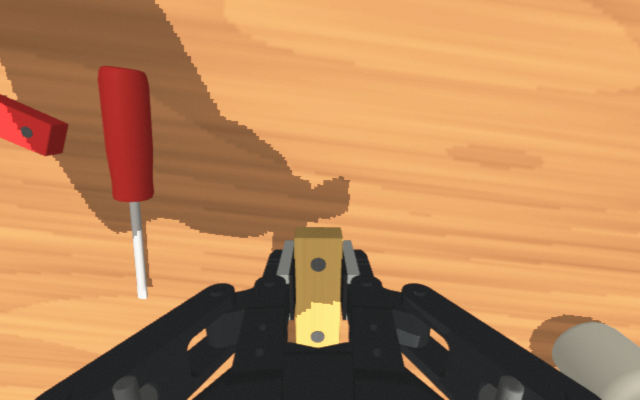

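Run:
```python
from h import *
im,d=get_image("top"); cv2.imwrite("pics/t1.png",cv2.resize(im[110:270,180:340],None,fx=4,fy=3.7,interpolation=cv2.INTER_CUBIC))
im,d=get_image("side"); cv2.imwrite("pics/s1.png",cv2.resize(im[120:260,220:400],None,fx=4,fy=4,interpolation=cv2.INTER_CUBIC))
```

```text
(no output)
```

View pics/t1.png

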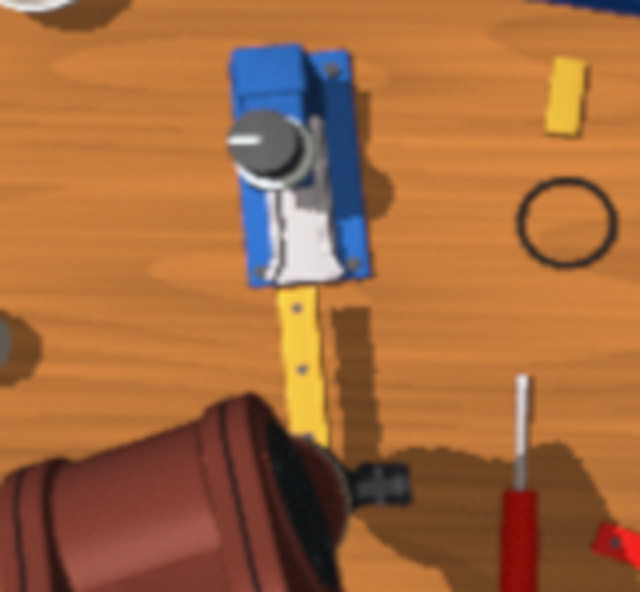

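View pics/s1.png

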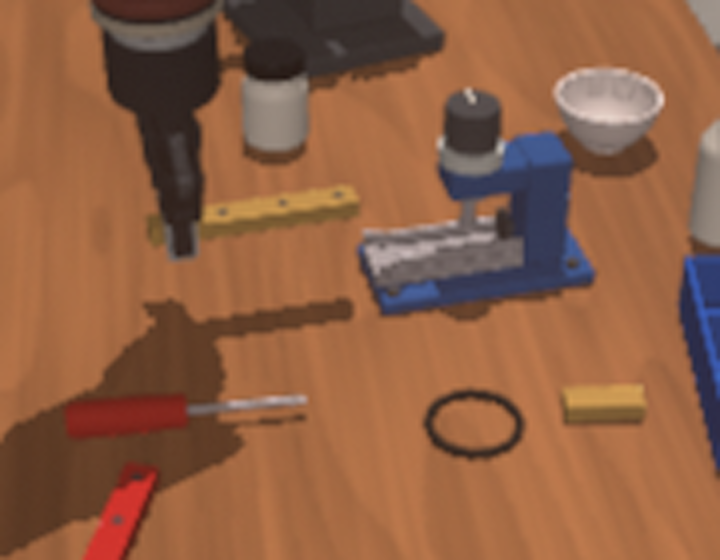

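Run:
```python
from h import *
for n in("top","side"):
    C=cam(n); im,d=get_image(n); P=cloud(C,d); hsv=cv2.cvtColor(im,cv2.COLOR_BGR2HSV)
    o=np.array([.652,.1637]);ex=np.array([np.cos(.12),np.sin(.12)]);ey=np.array([-ex[1],ex[0]])
    cx=(P[...,:2]-o)@ex; cy=(P[...,:2]-o)@ey
    m=(hsv[...,0]>18)&(hsv[...,0]<34)&(hsv[...,1]>110)&(d>0)&(abs(cx+.14)<.07)&(abs(cy)<.025)&(P[...,2]>.079)&(P[...,2]<.095)
    print(n,m.sum(),cx[m].min(),cx[m].max(),"z slope",np.polyfit(cx[m],P[...,2][m],1),"y",np.polyfit(cx[m]+.15,cy[m],1),cy[m].min(),cy[m].max())
    b=(hsv[...,0]>95)&(hsv[...,0]<125)&(hsv[...,1]>120)&(d>0)&(abs(cx)<.12)&(abs(cy)<.06)
    q=P[b&(P[...,2]>.005)&(P[...,2]<.018)]; print(" base",len(q),q[:,2].mean(),cv2.minAreaRect(q[:,:2].astype(np.float32)*1000))
    q=P[b&(P[...,2]>.094)&(P[...,2]<.105)]; print(" arm",len(q),q[:,2].mean(),cv2.minAreaRect(q[:,:2].astype(np.float32)*1000))
```

```text
top 356 -0.186592508743605 -0.08347190860325215 z slope [0.01848322 0.08684908] y [ 0.00546888 -0.00389745] -0.014594576834046018 0.007818977517517119
 base 536 0.01147533560797431 ((662.6317749023438, 162.86956787109375), (160.6847381591797, 77.47174072265625), 6.687780857086182)
 arm 308 0.10053615176256347 ((680.5010986328125, 166.88082885742188), (89.11051177978516, 43.845149993896484), 3.5591912269592285)Traceback (most recent call last):
  File "<stdin>", line 7, in <module>
    return umr_minimum(a, axis, None, out, keepdims, initial, where)
ValueError: zero-size array to reduction operation minimum which has no identity
```

Run:
```python
from h import *
go([.4405,.1387,.0150],np.pi+.12,pitch=.006)
```

```text
at [0.4412 0.1373 0.0604] [ 3.141  0.021 -3.023] t 7.78 rows: [ 7.100e-03  7.400e-03  2.267e-01  1.000e-04  4.700e-03 -6.000e-04] mag mm 45.4 rot deg 0.8
```

>>> drive_tool:
  plan:
    - [0.003,0.003,0.06,0,0.002,0]
    - [0.007,0.007,0.13,0,0.0047,0]
    - [0.007,0.007,0.19,0,0.0047,0]
    - [0.007,0.007,0.227,0,0.0047,0]
    - [0.007,0.007,0.227,0,0.0047,0]
    - [0.007,0.007,0.227,0,0.0047,0]

```text
clock: 8.28
tool_pos: [0.4403, 0.1382, 0.0146]
ee_rot: [-3.141, 0.005, -3.024]
force: [-0.2, 0.5, -2.6]
gripper_width: 0.247
```

Run:
```python
from h import *
im,d=get_image("side"); cv2.imwrite("pics/s2.png",cv2.resize(im[120:240,240:380],None,fx=5.5,fy=4.5,interpolation=cv2.INTER_CUBIC))
s=sense(); print(s["force"],s["moment"])
yaw=.12
for cx in (-.213+.01,-.213+.03,-.213+.08): print(cx); go(np.r_[np.array([.652,.1637])+cx*np.array([np.cos(yaw),np.sin(yaw)])+.0005*np.array([-np.sin(yaw),np.cos(yaw)]),.015],np.pi+.12,pitch=.006)
```

```text
[ 0.17634089 -0.27412262 -3.0169583 ] [0.03126256 0.13835531 0.02636883]
-0.20299999999999999
at [0.4407 0.1385 0.015 ] [ 3.141  0.006 -3.024] t 8.33 rows: [-0.0492  0.0015  0.0005  0.     -0.0001 -0.0007] mag mm 9.8 rot deg 0.1
-0.183
at [0.4407 0.1385 0.015 ] [ 3.141  0.006 -3.024] t 8.33 rows: [-1.492e-01  1.700e-03  1.100e-03  0.000e+00 -1.000e-04 -7.000e-04] mag mm 29.8 rot deg 0.1
-0.133
at [0.4407 0.1385 0.015 ] [ 3.141  0.006 -3.024] t 8.33 rows: [-3.992e-01  2.300e-03  2.500e-03  0.000e+00 -1.000e-04 -7.000e-04] mag mm 79.8 rot deg 0.1
```

View pics/s2.png

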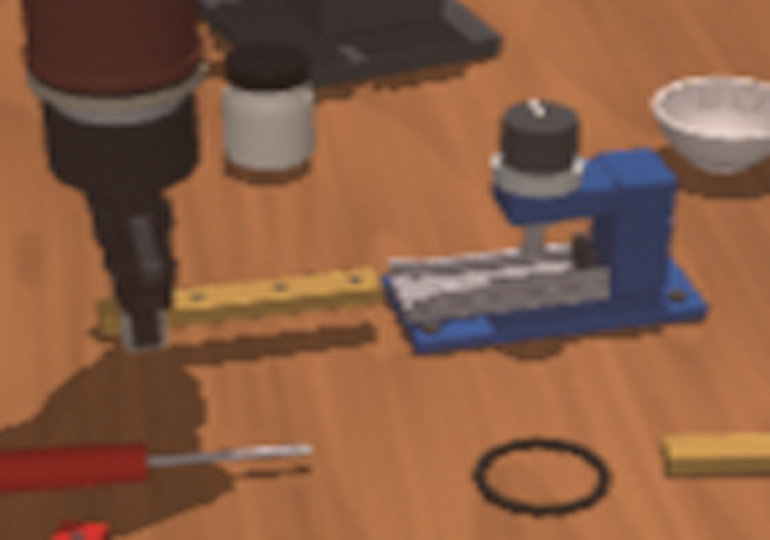

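>>> drive_tool:
  plan:
    - [-0.015,0.001,0,0,0,0]
    - [-0.03,0.001,0,0,0,0]
    - [-0.045,0.001,0,0,0,0]
    - [-0.06,0.001,0,0,0,0]
    - [-0.075,0.001,0,0,0,0]
    - [-0.09,0.001,0,0,0,0]
    - [-0.105,0.001,0,0,0,0]
    - [-0.12,0.001,0,0,0,0]

```text
clock: 9.0
tool_pos: [0.4649, 0.1416, 0.0152]
ee_rot: [3.141, 0.006, -3.024]
force: [0.3, 0.1, -2.8]
gripper_width: 0.241
```

Run:
```python
from h import *
s=sense(); print(s["tool_pos"],s["force"],s["moment"])
im,d=get_image("side"); cv2.imwrite("pics/s3.png",cv2.resize(im[120:240,240:380],None,fx=5.5,fy=4.5,interpolation=cv2.INTER_CUBIC))
```

```text
[0.46486045 0.14155959 0.01523061] [ 0.33630721  0.10239304 -2.82946449] [0.04313727 0.17312649 0.03413203]
```

View pics/s3.png

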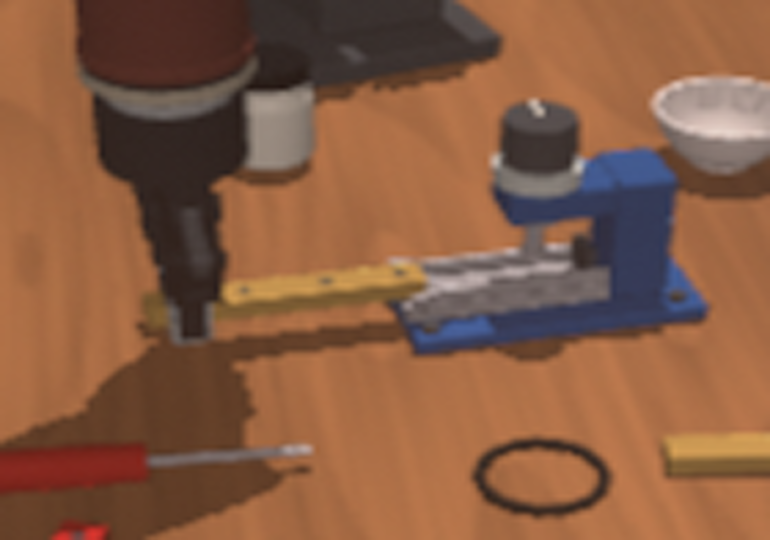

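>>> drive_tool:
  plan:
    - [-0.02,0.0,0,0,0,0]
    - [-0.04,0.0,0,0,0,0]
    - [-0.06,0.0,0.002,0,0,0]
    - [-0.08,0.0,0.004,0,0,0]
    - [-0.1,0.0,0.006,0,0,0]
    - [-0.12,0.0,0.007,0,0,0]
    - [-0.14,0.0,0.007,0,0,0]
    - [-0.15,0.0,0.007,0,0,0]

```text
clock: 9.72
tool_pos: [0.4959, 0.1452, 0.0141]
ee_rot: [3.141, 0.007, -3.024]
force: [-0.6, -0.5, -2.9]
gripper_width: 0.244
```

Run:
```python
from h import *
s=sense(); print(s["tool_pos"],s["ee_rot"],s["force"],s["moment"])
```

```text
[0.49589959 0.14523811 0.01412384] [ 3.14145864  0.00684355 -3.02397706] [-0.61210722 -0.47125846 -2.88118301] [0.03294811 0.1479002  0.03214159]
```

>>> drive_tool:
  plan:
    - [-0.0,0.0,0.002,0,0,0]
    - [0,0.0,0.004,0,0,0]
    - [0,0.0,0.006,0,0,0]
    - [0,0.0,0.006,0,0,0]

```text
clock: 10.05
tool_pos: [0.4963, 0.1453, 0.0132]
ee_rot: [3.141, 0.008, -3.024]
force: [1.8, 0.9, -0.0]
gripper_width: 0.245
```

Run:
```python
from h import *
s=sense(); print(s["tool_pos"],s["ee_rot"],s["force"],s["moment"])
yaw=.12;o=np.array([.652,.1637]);r=s["tool_pos"][:2]-o
print("clamp xy",r@[np.cos(yaw),np.sin(yaw)],r@[-np.sin(yaw),np.cos(yaw)])
```

```text
[0.4962701  0.14530663 0.01316056] [ 3.14127334  0.00776094 -3.02403066] [ 1.76028698  0.9046025  -0.01220951] [-0.09933312 -0.27593796 -0.02263618]
clamp xy -0.15681189556167224 0.00038167337705806784
```

>>> drive_tool:
  plan:
    - [-0.02,0.0,0,0,0,0]
    - [-0.04,0.0,0,0,0,0]
    - [-0.06,0.0,0,0,0,0]
    - [-0.08,0.0,0,0,0,0]
    - [-0.1,0.0,0,0,0,0]
    - [-0.12,0.0,0,0,0,0]
    - [-0.135,0.0,0,0,0,0]
    - [-0.15,0.0,0,0,0,0]
    - [-0.165,0.0,0,0,0,0]

```text
clock: 10.8
tool_pos: [0.5292, 0.1492, 0.0134]
ee_rot: [3.141, 0.007, -3.024]
force: [-3.5, -1.1, 2.0]
gripper_width: 0.243
```

```bash
cat > st.py <<'E'
from h import *
s=sense(); print(s["clock"],s["tool_pos"],s["ee_rot"],"F",np.round(s["force"],2),np.round(s["moment"],3),s["gripper_width"])
yaw=.12;o=np.array([.652,.1637]);r=s["tool_pos"][:2]-o;e=np.array([np.cos(yaw),np.sin(yaw)])
print("clamp xy",r@e,r@[-np.sin(yaw),np.cos(yaw)],"Fx",s["force"][:2]@e)
E
python3 st.py
python3 - <<'E'
from h import *
im,d=get_image("side"); cv2.imwrite("pics/s4.png",cv2.resize(im[120:240,240:380],None,fx=5.5,fy=4.5,interpolation=cv2.INTER_CUBIC))
E
```

```text
10.8 [0.52920265 0.14916433 0.01340735] [ 3.14132766  0.00741052 -3.02409436] F [-3.54 -1.13  2.04] [-0.1    0.665  0.025] 0.24273546180994326
clamp xy -0.12365437000503766 0.00026919852709586176 Fx -3.651298819052073
```

View pics/s4.png

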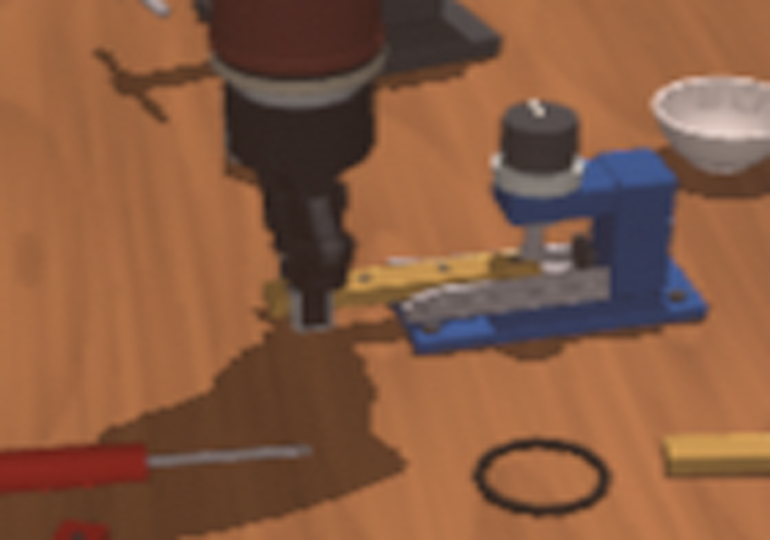

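>>> drive_tool:
  plan:
    - [-0.005,0.0,-0.002,0,0,0]
    - [-0.012,0.0,-0.002,0,0,0]
    - [-0.02,0.0,-0.002,0,0,0]
    - [-0.028,0,-0.002,0,0,0]

```text
clock: 11.18
tool_pos: [0.5355, 0.1498, 0.0138]
ee_rot: [3.141, 0.008, -3.024]
force: [-0.4, 0.3, -1.4]
gripper_width: 0.245
```

```bash
python3 st.py
```

```text
11.1833 [0.53548225 0.14984913 0.01384129] [ 3.14139443  0.00811535 -3.02409483] F [-0.44  0.26 -1.37] [-0.027  0.295 -0.002] 0.24510574712273742
clamp xy -0.11733794805123432 0.00019733230937193404 Fx -0.40512962840406824
```

>>> drive_tool:
  plan:
    - [-0.005,0.0,0,0,0,0]
    - [-0.01,0.0,0,0,0,0]
    - [-0.015,0.0,0,0,0,0]

```text
clock: 11.43
tool_pos: [0.5385, 0.1502, 0.0138]
ee_rot: [3.141, 0.008, -3.024]
force: [-2.1, 0.4, -1.4]
gripper_width: 0.244
```

>>> drive_tool:
  plan:
    - [-0.005,0.0,0,0,0,0]
    - [-0.01,0.0,0,0,0,0]
    - [-0.015,0.0,0,0,0,0]

```text
clock: 11.68
tool_pos: [0.5415, 0.1506, 0.0138]
ee_rot: [3.141, 0.008, -3.024]
force: [-1.0, -0.5, -0.8]
gripper_width: 0.246
```

```bash
python3 st.py
```

```text
11.6833 [0.54154353 0.15056317 0.01384961] [ 3.14140133  0.00798978 -3.02414688] F [-0.96 -0.47 -0.84] [-0.045  0.301 -0.033] 0.24606398762149045
clamp xy -0.1112347735357964 0.0001806296441341105 Fx -1.009215691566413
```

Run:
```python
from h import *
C=cam("side"); d=np.load("pics/side0d.npy"); P=cloud(C,d); im=cv2.imread("pics/side0.png"); hsv=cv2.cvtColor(im,cv2.COLOR_BGR2HSV)
q=P[(hsv[...,0]>95)&(hsv[...,0]<125)&(hsv[...,1]>120)&(d>0)&(abs(P[...,0]-.65)<.1)&(abs(P[...,1]-.16)<.06)&(P[...,2]>.094)&(P[...,2]<.106)]
print("arm",len(q),q[:,2].mean(),cv2.minAreaRect(q[:,:2].astype(np.float32)*1000))
o=np.array([.652,.1637]);ex=np.array([np.cos(.12),np.sin(.12)]);ey=np.array([-ex[1],ex[0]])
cx=(P[...,:2]-o)@ex; cy=(P[...,:2]-o)@ey
m=(abs(cy)<.03)&(cx>-.03)&(cx<.06)&(P[...,2]>.036)&(P[...,2]<.05)
for v,u in np.argwhere(m): print(u,v,im[v,u],np.round([cx[v,u]*1e3,cy[v,u]*1e3,P[v,u,2]*1e3],1))
```

```text
arm 101 0.10164790994276943 ((699.9760131835938, 164.839599609375), (40.28450393676758, 45.85369873046875), 86.91633605957031)
345 171 [ 69  94 138] [33.4 14.4 44.2]
347 171 [63 64 82] [42.4 21.6 38.2]
348 171 [63 46 48] [40.7  8.5 46.8]
344 172 [ 60  79 110] [29.6 12.4 42.5]
345 172 [59 69 88] [31.   7.4 45.5]
346 172 [60 71 96] [32.3  2.6 48.4]
347 172 [63 64 82] [40.9 17.  37.8]
348 172 [62 45 48] [40.6  7.6 43.9]
349 172 [62 45 48] [41.   0.4 48.4]
335 173 [ 78  92 123] [-1.   5.7 48.4]
344 173 [47 58 80] [30.5 14.4 37.5]
345 173 [44 48 59] [29.2  2.2 45.6]
346 173 [51 53 67] [31.  -1.4 47.6]
347 173 [60 55 67] [35.4  1.7 44.9]
348 173 [63 46 48] [41.1  8.4 39.7]
349 173 [62 45 47] [40.6 -1.2 46. ]
335 174 [ 83  89 108] [-2.4  1.2 48. ]
337 174 [ 93  95 107] [ 2.4 -3.1 49.9]
339 174 [118 128 156] [10.2  1.5 45.6]
340 174 [149 158 188] [17.9 14.1 36.1]
343 174 [101 111 135] [26.5 11.5 36.4]
344 174 [48 54 67] [27.9  6.6 39.4]
345 174 [41 45 56] [29.1  1.5 42.5]
346 174 [47 48 58] [30.7 -2.8 45. ]
347 174 [52 46 54] [32.1 -7.6 48. ]
348 174 [59 45 49] [41.   7.5 36.6]
349 174 [63 4
[... 1806 characters left out ...]
9] [ 39.1 -16.3  38.2]
351 178 [72 51 50] [ 42.5 -15.6  37.1]
352 178 [81 55 51] [ 43.4 -21.5  40.9]
353 178 [83 57 53] [ 48.2 -17.3  37.3]
354 178 [83 56 52] [ 48.5 -24.5  42. ]
355 178 [83 56 51] [ 53.1 -21.   38.9]
356 178 [83 55 51] [ 54.8 -24.4  40.9]
357 178 [84 57 53] [ 58.5 -23.3  39.6]
350 179 [78 70 76] [ 37.4 -21.2  38.2]
353 179 [83 56 52] [ 46.3 -22.7  37.7]
354 179 [83 56 52] [ 49.  -23.7  37.9]
356 179 [84 55 51] [ 55.4 -23.6  36.7]
334 181 [128 130 143] [-11.3 -18.8  37.7]
338 181 [ 94  96 108] [  0.7 -19.9  36.4]
339 181 [ 95  97 109] [  3.7 -20.3  36.1]
341 181 [ 92  94 106] [  9.  -22.9  37. ]
329 182 [101 103 116] [-26.5 -18.6  36.7]
331 182 [85 87 99] [-20.9 -20.1  36.7]
```

>>> drive_tool:
  plan:
    - [-0.005,0.0,0,0,0,0]
    - [-0.01,0.0,0,0,0,0]
    - [-0.015,0.0,0,0,0,0]

```text
clock: 11.93
tool_pos: [0.5446, 0.151, 0.0139]
ee_rot: [3.141, 0.008, -3.024]
force: [-1.2, -0.3, -1.8]
gripper_width: 0.245
```

>>> drive_tool:
  plan:
    - [-0.003,0.0,0,0,0,0]
    - [-0.006,0.0,0,0,0,0]
    - [-0.009,0.0,0,0,0,0]

```text
clock: 12.18
tool_pos: [0.5464, 0.1511, 0.0139]
ee_rot: [3.141, 0.008, -3.024]
force: [-1.8, -0.2, -0.9]
gripper_width: 0.243
```

```bash
python3 st.py
```

```text
12.1833 [0.5464398  0.15112782 0.0138661 ] [ 3.14143013  0.00792074 -3.02412333] F [-1.8  -0.22 -0.91] [-0.051  0.344  0.009] 0.24300065921196057
clamp xy -0.10630612245112885 0.00015507490886429096 Fx -1.8086801298352988
```

>>> drive_tool:
  plan:
    - [-0.0025,0.0,0,0,0,0]
    - [-0.005,0.0,0,0,0,0]
    - [-0.0075,0.0,0,0,0,0]

```text
clock: 12.43
tool_pos: [0.548, 0.1513, 0.0139]
ee_rot: [3.141, 0.008, -3.024]
force: [-1.3, -0.5, -1.7]
gripper_width: 0.241
```

>>> drive_tool:
  plan:
    - [-0.0025,0.0,0,0,0,0]
    - [-0.005,0.0,0,0,0,0]

```text
clock: 12.6
tool_pos: [0.549, 0.1515, 0.0139]
ee_rot: [3.141, 0.008, -3.024]
force: [-0.9, -0.2, -1.4]
gripper_width: 0.242
```

>>> drive_tool:
  plan:
    - [-0.0025,0.0,0,0,0,0]
    - [-0.005,0.0,0,0,0,0]

```text
clock: 12.77
tool_pos: [0.5501, 0.1516, 0.0139]
ee_rot: [3.141, 0.008, -3.024]
force: [-1.6, -0.5, -1.1]
gripper_width: 0.246
```

```bash
python3 st.py
```

```text
12.7667 [0.55006305 0.15158983 0.01390875] [ 3.14137868  0.0079581  -3.02412919] F [-1.62 -0.48 -1.12] [-0.024  0.292  0.016] 0.2456401861660872
clamp xy -0.10265362033973169 0.00018001737168150782 Fx -1.6709346603446344
```

>>> drive_tool:
  plan:
    - [-0.0025,0.0,0,0,0,0]
    - [-0.005,0.0,0,0,0,0]

```text
clock: 12.93
tool_pos: [0.5511, 0.1517, 0.0139]
ee_rot: [3.141, 0.008, -3.024]
force: [0.3, -0.5, -0.9]
gripper_width: 0.245
```

>>> drive_tool:
  plan:
    - [-0.0025,0.0,0,0,0,0]
    - [-0.005,0.0,0,0,0,0]

```text
clock: 13.1
tool_pos: [0.552, 0.1518, 0.0139]
ee_rot: [3.141, 0.008, -3.024]
force: [-3.4, -0.4, 0.8]
gripper_width: 0.238
```

>>> drive_tool:
  plan:
    - [-0.0015,0.0,0,0,0,0]

```text
clock: 13.18
tool_pos: [0.552, 0.1518, 0.0139]
ee_rot: [3.141, 0.007, -3.024]
force: [-3.3, 0.1, 2.8]
gripper_width: 0.247
```

```bash
python3 st.py
```

```text
13.1833 [0.55201159 0.15181512 0.01388305] [ 3.1414555   0.00688155 -3.02403672] F [-3.35  0.09  2.85] [-0.097  0.926  0.005] 0.24656759345415694
clamp xy -0.10069212487851162 0.000170419159821451 Fx -3.3120135675012414
```

>>> drive_tool:
  plan:
    - [-0.002,0.0,0,0,0,0]
    - [-0.004,0.0,0,0,0,0]

```text
clock: 13.35
tool_pos: [0.552, 0.1518, 0.0139]
ee_rot: [3.141, 0.005, -3.024]
force: [-8.0, -1.0, 6.2]
gripper_width: 0.245
```

```bash
python3 st.py
```

```text
13.35 [0.55201028 0.15181388 0.01385521] [ 3.14144702  0.00515271 -3.02403166] F [-7.99 -1.01  6.2 ] [-0.263  1.696  0.015] 0.24461679115845716
clamp xy -0.10069357107300655 0.00016934425894608168 Fx -8.049856380885853
```

>>> drive_tool:
  claw: 1
  plan:
    - [0,0,0,0,0,0]
    - [0,0,0,0,0,0]
    - [0,0,0,0,0,0]
    - [0,0,0,0,0,0]
    - [0,0,0,0,0,0]
    - [0,0,0,0,0,0]
    - [0,0,0,0,0,0]
    - [0,0,0,0,0,0]

```text
clock: 14.02
tool_pos: [0.5521, 0.1518, 0.0139]
ee_rot: [3.141, 0.005, -3.024]
force: [-0.0, 0.4, -0.2]
gripper_width: 1.002
```

```bash
python3 st.py;  python3 - <<'E'
from h import *
im,d=get_image("side"); cv2.imwrite("pics/s5.png",cv2.resize(im[120:240,240:380],None,fx=5.5,fy=4.5,interpolation=cv2.INTER_CUBIC))
E
```

```text
14.0167 [0.5520946  0.15180542 0.0138891 ] [ 3.14147314  0.00530725 -3.02403081] F [-0.01  0.41 -0.16] [-0.019 -0.039 -0.042] 1.0015717208064527
clamp xy -0.10061087186159766 0.0001508505093954695 Fx 0.036712714293433306
```

View pics/s5.png

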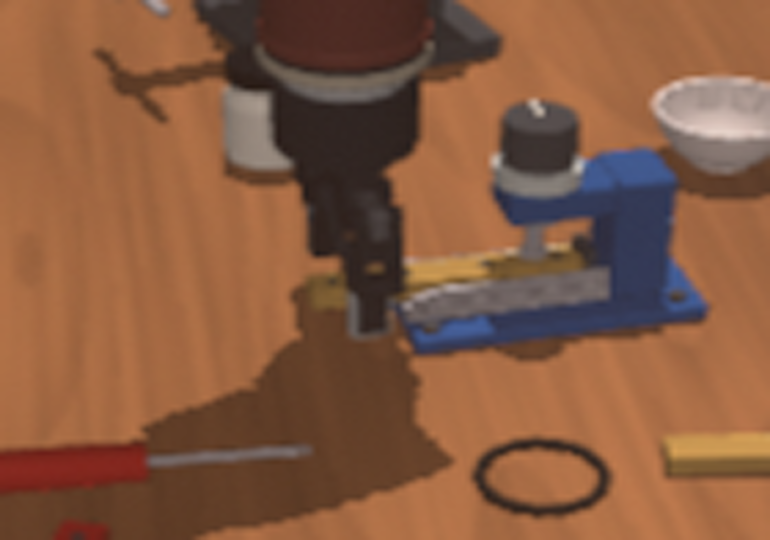

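>>> drive_tool:
  plan:
    - [0,0,-0.1,0,0,0]
    - [0,0,-0.25,0,0,0]
    - [0,0,-0.42,0,0,0]
    - [0,0,-0.6,0,0,0]
    - [0,0,-0.78,0,0,0]
    - [0,0,-0.93,0,0,0]
    - [0,0,-0.93,0,0,0]

```text
clock: 14.65
tool_pos: [0.5541, 0.1524, 0.2067]
ee_rot: [3.138, 0.015, -3.024]
force: [1.5, -0.2, 0.0]
gripper_width: 1.002
```

Run:
```python
from h import *
C=cam("wrist"); im,d=get_image("wrist"); cv2.imwrite("pics/w5.png",im); P=cloud(C,d); hsv=cv2.cvtColor(im,cv2.COLOR_BGR2HSV)
s=sense(); print(s["tool_pos"],s["joint_positions"])
yaw=.12;o=np.array([.652,.1637]);ex=np.array([np.cos(yaw),np.sin(yaw)]);ey=np.array([-ex[1],ex[0]])
cx=(P[...,:2]-o)@ex; cy=(P[...,:2]-o)@ey
m=(hsv[...,0]>18)&(hsv[...,0]<34)&(hsv[...,1]>90)&(d>0)&(abs(cx+.07)<.1)&(abs(cy)<.03)&(P[...,2]>.03)&(P[...,2]<.045)
print(m.sum(),cx[m].min(),cx[m].max(),np.polyfit(cx[m],P[...,2][m],1),np.polyfit(cx[m],cy[m],1),cy[m].min(),cy[m].max())
q=P[(d>0)&(np.hypot(cx,cy)<.03)&(abs(P[...,2]-.146)<.004)]; print("knob",len(q),cv2.minEnclosingCircle(q[:,:2].astype(np.float32)*1000))
go([.652,.1637,.19],np.pi+.12)
```

```text
[0.55296123 0.15223908 0.20355531] [-0.62112922  0.18660411  0.31326931  1.71816817 -0.06056315  1.23461045
  1.39463699]
1887 -0.12307492813002799 0.004357983010849248 [0.00200856 0.03812147] [-0.00751678 -0.00037183] -0.011047290022070505 0.011521411041605973
knob 1523 ((652.0785522460938, 163.44015502929688), 20.43621253967285)
at [0.553  0.1522 0.2036] [ 3.139  0.011 -3.024] t 14.7 rows: [-0.4977 -0.0013  0.0735  0.0007  0.0036 -0.0008] mag mm 100.6 rot deg 0.7
```

View pics/w5.png

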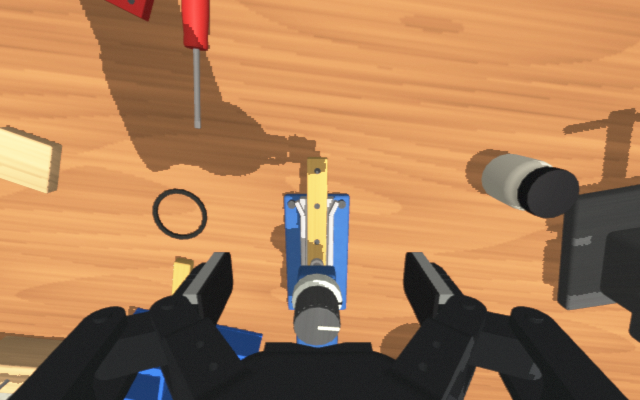

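>>> drive_tool:
  plan:
    - [-0.12,0,0,0,0.001,0]
    - [-0.28,-0.001,0.03,0,0.003,0]
    - [-0.4,-0.001,0.07,0,0.004,0]
    - [-0.498,-0.001,0.0735,0,0.004,0]
    - [-0.498,-0.001,0.0735,0,0.004,0]
    - [-0.498,-0.001,0.0735,0,0.004,0]

```text
clock: 15.2
tool_pos: [0.6518, 0.1633, 0.1878]
ee_rot: [3.141, -0.004, -3.025]
force: [0.7, -0.4, -0.1]
gripper_width: 0.999
```

Run:
```python
from h import *
s=sense(); print(s["tool_pos"],s["joint_positions"],s["force"],s["moment"])
go([.6521,.1635,.114],np.pi+.12)
```

```text
[0.6518225  0.16332323 0.18779944] [-0.55317554  0.4141693   0.32778848  1.47197321 -0.13714285  1.28164126
  1.47619106] [ 0.70476182 -0.42355554 -0.08161925] [-0.01648207  0.01630571 -0.03775001]
at [0.6518 0.1633 0.1878] [ 3.141 -0.004 -3.025] t 15.2 rows: [-2.90e-03  4.00e-04  3.69e-01  3.00e-04 -1.30e-03 -1.00e-03] mag mm 73.8 rot deg 0.3
```

>>> drive_tool:
  plan:
    - [-0.002,0,0.08,0,-0.001,0]
    - [-0.002,0,0.17,0,-0.001,0]
    - [-0.002,0,0.25,0,-0.001,0]
    - [-0.002,0,0.32,0,-0.001,0]
    - [-0.002,0,0.369,0,-0.001,0]
    - [-0.002,0,0.369,0,-0.001,0]
    - [-0.002,0,0.369,0,-0.001,0]

```text
clock: 15.78
tool_pos: [0.6513, 0.1633, 0.114]
ee_rot: [3.141, -0.002, -3.025]
force: [0.7, -0.2, -0.3]
gripper_width: 0.998
```

>>> drive_tool:
  claw: -1
  plan:
    - [0,0,0,0,0,0]
    - [0,0,0,0,0,0]
    - [0,0,0,0,0,0]
    - [0,0,0,0,0,0]
    - [0,0,0,0,0,0]
    - [0,0,0,0,0,0]
    - [0,0,0,0,0,0]

```text
clock: 16.37
tool_pos: [0.6517, 0.1631, 0.1151]
ee_rot: [3.141, -0.0, -3.025]
force: [-1.6, -1.9, 6.3]
gripper_width: 0.45
```

```bash
python3 st.py
python3 - <<'E'
from h import *
im,d=get_image("wrist"); cv2.imwrite("pics/w6.png",im)
s=sense(); print(s["joint_positions"],s["effort"])
E
```

```text
16.3667 [0.65174348 0.16310131 0.11509007] [ 3.14065623e+00 -4.69490804e-04 -3.02477513e+00] F [-1.59 -1.93  6.27] [-0.28   0.434  0.05 ] 0.4504717594515882
clamp xy -0.0003263425636514024 -0.0005636810760555758 Fx -1.8086784448080082
[-0.54585125  0.46618461  0.31536861  1.55429886 -0.15470154  1.14591206
  1.48952792] [-5.34781851e-01 -6.64470935e+01  5.97592011e+00 -3.61685264e+01
 -3.31897717e-01 -7.55541343e-01 -4.68479481e-02]
```

View pics/w6.png

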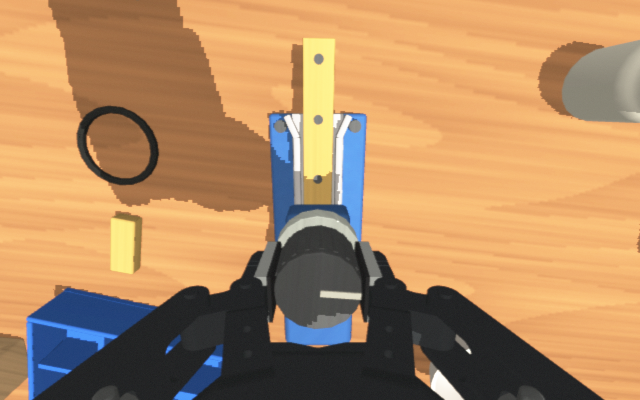

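>>> drive_tool:
  plan:
    - [0,0,0,0,0,0.02]
    - [0,0,0,0,0,0.05]
    - [0,0,0,0,0,0.08]
    - [0,0,0,0,0,0.11]
    - [0,0,0,0,0,0.14]

```text
clock: 16.83
tool_pos: [0.6518, 0.1639, 0.1152]
ee_rot: [3.14, -0.001, 2.815]
force: [0.4, 1.5, -3.1]
gripper_width: 0.452
```

```bash
python3 st.py
python3 - <<'E'
from h import *
s=sense(); print(s["joint_positions"],s["effort"],s["qvel"][-1])
im,d=get_image("wrist"); cv2.imwrite("pics/w7.png",cv2.resize(im[180:340,220:420],None,fx=3.5,fy=3.5))
s=sense(); print(s["moment"],s["qvel"][-1],s["ee_rot"])
E
```

```text
16.8333 [0.65176621 0.16394094 0.11518719] [ 3.14001175e+00 -8.03811427e-04  2.81490806e+00] F [ 0.4   1.54 -3.09] [ 0.432 -0.179  0.213] 0.45182733425551885
clamp xy -0.0002032670322778642 0.0002671943400598951 Fx 0.5823177180662455
[-0.60874258  0.47562053  0.40051438  1.55764714 -0.1989444   1.14838132
  1.07780338] [  2.77409904 -69.82329369   9.04074669 -37.0134151    0.7730422
   0.35225979   1.94316186] -1.0393083946874448
[ 0.52174658 -0.04104818 -0.26792676] 0.20100700221876347 [ 3.14011531e+00 -7.99369828e-04  2.80812455e+00]
```

View pics/w7.png

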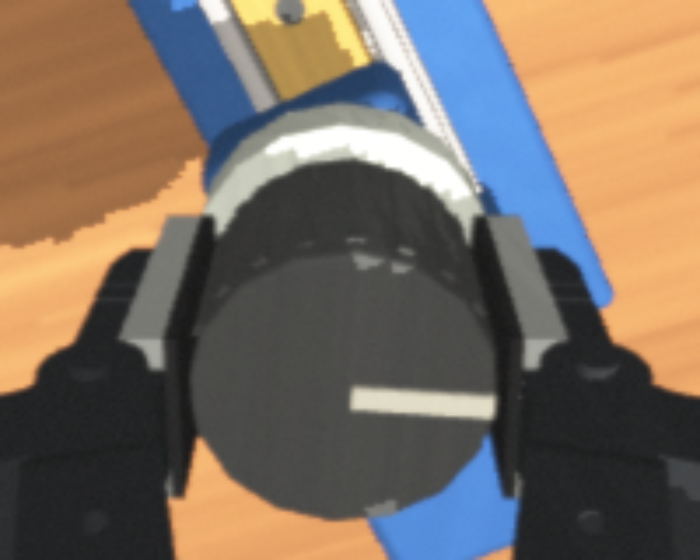

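>>> drive_tool:
  plan:
    - [0,0,0,0,0,0.03]
    - [0,0,0,0,0,0.06]
    - [0,0,0,0,0,0.09]
    - [0,0,0,0,0,0.12]

```text
clock: 17.22
tool_pos: [0.6522, 0.1646, 0.1152]
ee_rot: [3.139, -0.001, 2.43]
force: [2.6, 2.4, -3.8]
gripper_width: 0.451
```

```bash
python3 st.py; python3 -c "
from h import *
print(sense()['qvel'][-1],sense()['joint_positions'][-1])"
```

```text
17.2167 [0.65217637 0.16463781 0.11523133] [ 3.13938055e+00 -9.35576101e-04  2.42977673e+00] F [ 2.63  2.44 -3.78] [ 0.412 -0.664  0.366] 0.45148819272179264
clamp xy 0.00028736597728096767 0.000909954840586235 Fx 2.9081633708522996
-1.031237528718971 0.7220172695081678
```

>>> drive_tool:
  plan:
    - [-0.002,-0.003,0,0,0,0.025]
    - [-0.002,-0.003,0,0,0,0.05]
    - [-0.002,-0.003,0,0,0,0.075]

```text
clock: 17.47
tool_pos: [0.6525, 0.165, 0.1152]
ee_rot: [3.138, -0.001, 2.194]
force: [3.7, 2.9, -3.0]
gripper_width: 0.447
```

```bash
python3 st.py; python3 -c "
from h import *
print(sense()['qvel'][-1],sense()['joint_positions'][-1])
im,d=get_image('wrist'); cv2.imwrite('pics/w8.png',cv2.resize(im[180:340,220:420],None,fx=3.5,fy=3.5))
im,d=get_image('side'); cv2.imwrite('pics/s8.png',cv2.resize(im[120:200,290:390],None,fx=7,fy=7,interpolation=cv2.INTER_CUBIC))
"
```

```text
17.4667 [0.6525376  0.16497785 0.11524364] [ 3.13814179e+00 -1.35095748e-03  2.19413700e+00] F [ 3.67  2.92 -3.01] [ 0.564 -0.746  0.482] 0.44742487532963293
clamp xy 0.0006867062765188201 0.0012043080976813483 Fx 3.9928484402609383
-0.858020905262636 0.5057016951343526
```

View pics/w8.png

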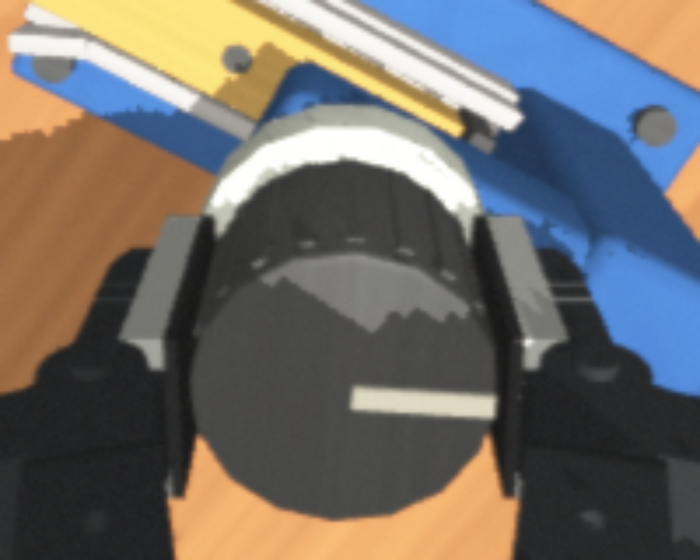

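View pics/s8.png

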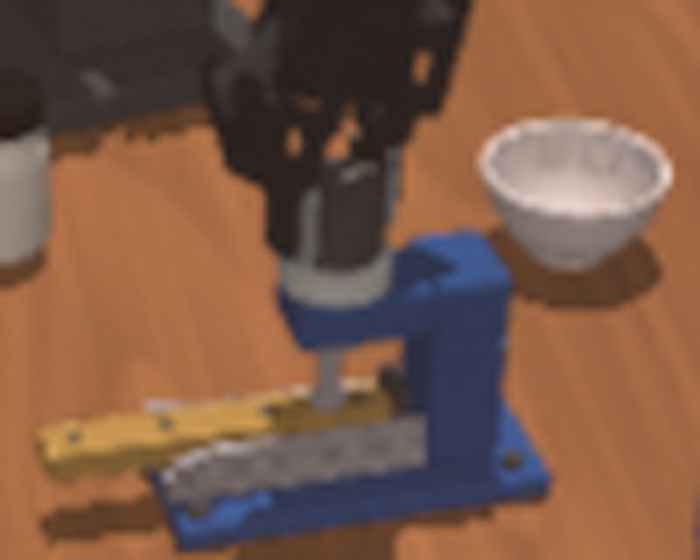

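>>> drive_tool:
  plan:
    - [-0.004,-0.006,0,0,0,0.025]
    - [-0.004,-0.006,0,0,0,0.05]
    - [-0.004,-0.006,0,0,0,0.075]
    - [-0.004,-0.006,0,0,0,0.1]

```text
clock: 17.9
tool_pos: [0.653, 0.1652, 0.1153]
ee_rot: [3.136, -0.003, 1.884]
force: [7.4, 4.5, -7.0]
gripper_width: 0.452
```

```bash
python3 st.py; python3 -c "
from h import *
print(sense()['qvel'][-1],sense()['joint_positions'][-1])"
```

```text
17.9 [0.65302853 0.16520114 0.11529564] [ 3.13593435e+00 -2.89706261e-03  1.88389047e+00] F [ 7.43  4.53 -7.  ] [ 1.082 -1.729  0.478] 0.4517464633678717
clamp xy 0.00120083916487401 0.0013672149377073359 Fx 7.916912571856883
-0.8526379592303186 0.22246375217551137
```

>>> drive_tool:
  claw: 1
  plan:
    - [0,0,0,0,0,0]
    - [0,0,0,0,0,0]
    - [0,0,0,0,0,0]
    - [0,0,0,0,0,0]
    - [0,0,0,0,0,0]
    - [0,0,0,0,0,0]
    - [0,0,0,0,0,0]

```text
clock: 18.48
tool_pos: [0.653, 0.165, 0.1154]
ee_rot: [3.136, -0.003, 1.884]
force: [0.9, 0.2, 0.2]
gripper_width: 0.996
```

>>> drive_tool:
  plan:
    - [0,0,-0.1,0,0,0]
    - [0,0,-0.25,0,0,0]
    - [0,0,-0.4,0,0,0]
    - [0,0,-0.4,0,0,0]
    - [0,0,-0.4,0,0,0]

```text
clock: 18.9
tool_pos: [0.6538, 0.1646, 0.1976]
ee_rot: [3.132, -0.003, 1.884]
force: [-0.8, 0.1, -0.1]
gripper_width: 1.0
```

```bash
python3 st.py; python3 -c "
from h import *
C=cam('wrist');im,d=get_image('wrist'); cv2.imwrite('pics/w9.png',im); np.savez('pics/w9.npz',K=C[0],T=C[1],d=d)
"
```

```text
18.9 [0.65376852 0.16462736 0.19756196] [ 3.13222834 -0.00315698  1.88445903] F [-0.79  0.1  -0.1 ] [-0.031 -0.002 -0.064] 1.0003406723176524
clamp xy 0.0018668207878878946 0.0007089745930711077 Fx -0.7733932454815762
```

View pics/w9.png

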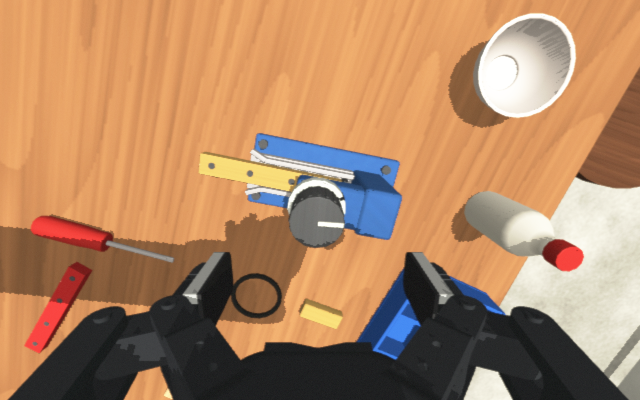

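Run:
```python
import cv2
a=cv2.imread("pics/w9.png"); cv2.imwrite("pics/w9c.png",cv2.resize(a[165:255,270:370],None,fx=7,fy=6.5,interpolation=cv2.INTER_CUBIC))
```

```text
(no output)
```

View pics/w9c.png

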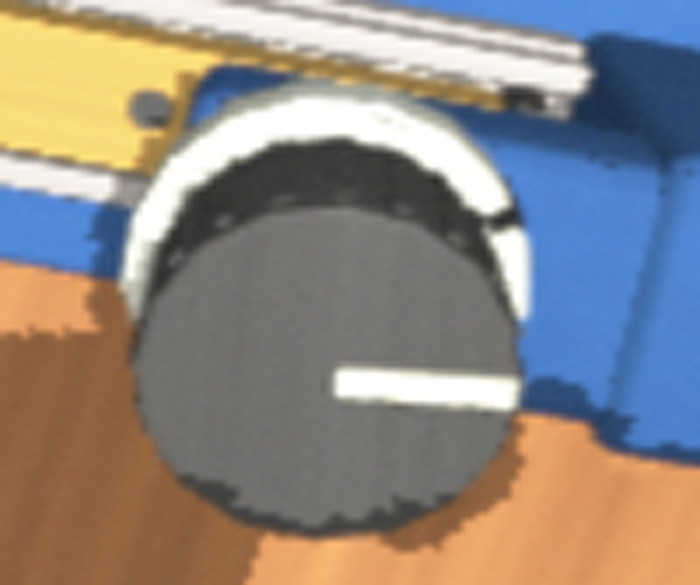

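Run:
```python
from h import *
D=np.load("pics/w9.npz"); C=(D["K"],D["T"]); P=cloud(C,D["d"])
q=P[(D["d"]>0)&(np.hypot(P[...,0]-.652,P[...,1]-.1637)<.03)&(abs(P[...,2]-.146)<.004)]; c,r=cv2.minEnclosingCircle(q[:,:2].astype(np.float32)*1000);c=np.array(c)/1000;print(c,r,q[:,2].mean())
f=lambda x,y:(270+x/7,165+y/6.5)
m=atz(C,f(505,217),.113)[:2]-c; l=atz(C,f(518,392),.146)[:2]-c; l0=atz(C,f(335,383),.146)[:2]-c
for n,v in(("mark",m),("line",l),("l0",l0)): print(n,np.hypot(*v),np.arctan2(v[1],v[0]))
d=l-l0; print("line dir",np.arctan2(d[1],d[0]))
```

```text
[0.65277881 0.16383131] 20.34016227722168 0.1458802259945015
mark 0.022683937571740514 0.6749430951609604
line 0.01998170922059317 0.20074580422163524
l0 0.0016829228463456538 -0.437514731712323
line dir 0.2545145946843772
```

Run:
```python
from h import *
D=np.load("pics/w9.npz"); C=(D["K"],D["T"]); P=cloud(C,D["d"]);d=D["d"]; hsv=cv2.cvtColor(cv2.imread("pics/w9.png"),cv2.COLOR_BGR2HSV)
yaw=.12;o=np.array([.652,.1637]);ex=np.array([np.cos(yaw),np.sin(yaw)]);ey=np.array([-ex[1],ex[0]])
cx=(P[...,:2]-o)@ex; cy=(P[...,:2]-o)@ey
m=(hsv[...,0]>18)&(hsv[...,0]<34)&(hsv[...,1]>90)&(d>0)&(abs(cx+.07)<.1)&(abs(cy)<.03)&(P[...,2]>.03)&(P[...,2]<.045)
print(m.sum(),cx[m].min(),cx[m].max(),np.polyfit(cx[m],P[...,2][m],1),np.polyfit(cx[m],cy[m],1))
C=cam("top");im,d=get_image("top"); cv2.imwrite("pics/t9.png",im)
for k in("jar","offcut","oring","screwdriver","spanner"):
    r=pinpoint("top",k); print(k,[ (np.round(x["location"],1),round(x["confidence"],2)) for x in r[:2]])
s=sense(); print(s["clock"],s["force"])
im,d=get_image("side"); cv2.imwrite("pics/s9.png",cv2.resize(im[120:200,290:390],None,fx=7,fy=7,interpolation=cv2.INTER_CUBIC))
```

```text
2102 -0.12257590926364684 0.026316582276755568 [-0.00794534  0.03706368] [0.01806383 0.00289752]
jar [(array([245.5, 152.5]), 0.68), (array([257.6, 185.2]), 0.47)]
offcut [(array([321.6, 137.2]), 0.62), (array([384.2, 189.3]), 0.34)]
oring [(array([321.7, 169.7]), 0.62)]
screwdriver [(array([310.4, 241.6]), 0.95), (array([245.5, 146.6]), 0.66)]
spanner [(array([471.4, 234.3]), 0.93)]
19.25 [ 0.35143863 -0.64666679  0.13405794]
```

View pics/s9.png

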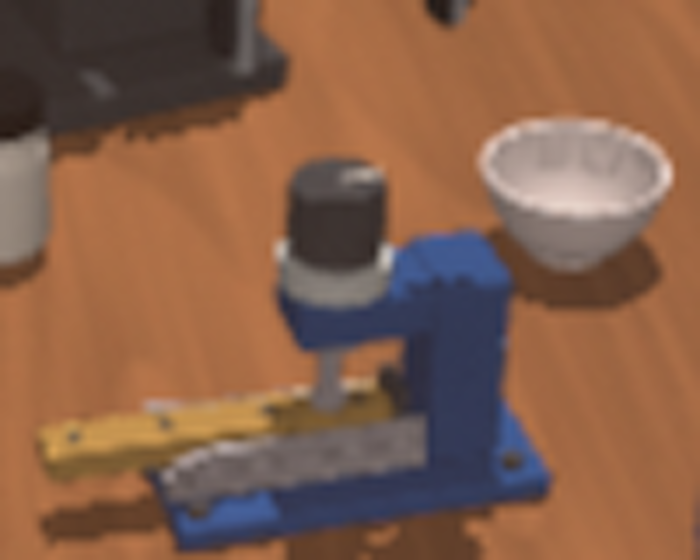

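```bash
python3 -c "
from rig import *
print(close_job()); print(sense()['clock'])"
```

```text
the job is handed in; nothing more can be done
None
the job is handed in; nothing more can be done
```

The brass rail is clamped in the slot against its end stop, and I handed the job in at about 19 s. No verdict is reported.

**Rail:** I gripped it by its near end and slid it in flat. It stopped about 102 mm in from the mouth, where I pressed with about 8 N at the wrist and then let go. After release it measured level, its top was 38 mm up, and it was centred in the slot.

**Clamp:** I turned the knob clockwise about 1.38 rad in one grip. The torque while turning rose from 0.21 to 0.37 and then levelled off at 0.48 N m. After letting go, the white line was about 0.45 rad ahead of the collar mark (allowed 0.2 to 1.2). The side view shows the foot on the rail and the rail against the stop.

**Checks that were unclear or disagreed:**
- **Sideways position:** The last wrist picture put the rail about 2 mm off centre, where an earlier one had put it at zero. The gap between the guides allows no more than 2.5 mm either way, so this is inside the 4 mm limit.
- **Jar:** The network did not find the jar in the last top picture. It is partly visible in the side view, and I never worked near it. The other four bystanders came out within about 2 pixels of where they started.
- **Foot force:** I could not measure it directly. I take it as tight because the torque levelled off.

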